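# Load two brass blanks into a spring-loaded blank magazine

## Task

Load both oblong brass blanks, lying flat, into the spring magazine on its stand, one at a time: set the first in the mouth, press it down gently until it has gone right under both spring catches and stays there when you let go, and only then bring the second and press it in on top of the first in the same way. Never press on it with more than about 25 N, and leave the square plate and the other things on the bench where they lie.

Things in the scene. Friction and masses are not known exactly. Their poses are not given: they have to be found in the camera images.
- blank_a: Oblong brass blank, plain block 60 mm (its x) by 30 mm (its y) by 10 mm thick, about 150 g, lying flat on the bench. Origin at the centre of its underside, z up through the thickness. The two oblong blanks are alike; either may go in first.
- blank_b: The other oblong brass blank, the same as blank_a.
- stand: Foot of the magazine: dark steel plate 120 (x) by 90 (y) by 12 mm, fixed. Origin: centre of its underside, on the magazine's vertical axis. The aluminium magazine sits on a column over it; its height setting differs each time and is NOT measured: the undersides of its catches are 57 to 91 mm above the bench, to be felt (or seen). All heights of the magazine's parts go with it.
- well (a point): Point on the axis, 74 mm above the bench (mid-setting of the catches' undersides). The well: open top, inside 62 (stand's x) by 32.5 mm (y), four corner posts 4 mm thick that rise 12 mm above the catches' undersides, then flare out 5 mm at 45 degrees. The long sides are open, 42 mm wide, full height, so fingers on a blank's long sides pass. Blanks go in flat, long side along x.
- catch_near (a point): Where the catch at the well's -x end would be at mid-setting. Each catch: sprung steel, 15 mm wide, sticks 3.5 mm into the well; flat underside, 1.5 mm land, then a ramp up and outward to 9 mm above the underside. A blank set in the mouth rests on both ramps, its top 14 to 17 mm above the catches' undersides. That much travel takes it under them.
- catch_far (a point): The same for the catch at the +x end. Pressing a blank past the catches takes roughly 6 to 15 N, spring included; they snap back over it when its top is below their undersides, else it pops up. Fixed ledges 22.5 mm below the undersides stop the lowest blank hard: with two blanks in, the upper one goes only 2.5 mm past the catches before the force shoots up.
- follower (a joint): Spring-loaded plate (44 by 28 mm steel) inside the magazine that carries the stack, how far it is pressed down, in m: 0 empty (its top 1 mm below the catches' undersides), about 0.009 with one blank held under the catches, about 0.019 with two. The spring pushes up with 6 N at 0, growing by 1.5 N per 10 mm.
- square_plate: Bystander: square brass plate 45 by 45 by 10 mm, 170 g; not part of the load. Origin at the centre of its underside.
- needle_file: Bystander: thin needle file 140 mm long along its x, 6 mm high.
- half_round_file: Bystander: half-round file with wooden handle, 245 mm long along its x, 22 mm high.
- bowl: Bystander: copper bowl, 84 mm across, 36 mm high.
- spectacles: Bystander: red-framed spectacles standing on the bench, 120 mm wide (y), 120 mm deep (x, arms to +x), 42 mm high. Origin under the lenses.
- hammer: Bystander: small hammer 220 mm long, lying along its x.
- pliers: Bystander: pliers with black grips, 150 mm long along its x, 14 mm high.
There are look-alikes about, which are no part of the job. What is shaped like the blank_a but blue or pink is not meant.

How it is judged:
By the outcome, as a careful person would: the job done as asked, in the order asked, and still so for the second after the job is handed in, with the robot touching nothing.
It also fails if it takes over 69 s, if anything falls off the work surface, if the arm or the gripper's body presses on something with over 40 N, if the wrist force passes 120 N, or if a joint passes its speed limit or range.

## Robot

A 6-joint arm with a two-finger parallel gripper is mounted at the origin on the work surface. World frame = base frame: x ahead of the robot, y to its left, z up, the work surface at z = 0. Lengths are in m, angles in rad, forces in N, time in s.
With the tool pointing down it reaches from about 0.425 to 0.95 m from the base axis. Payload 3.5 kg.
Tool frame: the origin (TCP) lies on the centre line of the jaws, within the pads' length; the fingertips stand 11 mm ahead of it and the grasp point (between the pads) lies 8 mm behind it; x points along the fingers, y is the direction in which the jaws open and shut, and the axes are right-handed (so a half turn about x gives the same grasp; the last joint's range is limited). The gripper opens to 85 mm and grips with 20 to 120 N. Pads are 22 mm wide; open, the fingers measure 114 mm over their backs; the gripper's body (76 mm by 85 mm) begins 54 mm behind the grasp point. The pads swing forward as they close: fully open they stand 13 mm farther back than shut.
Start: joints at [-1.415, 0.286, 1.577, -0, 1.279, -0.15], TCP at [0.203, -0.644, 0.222] pointing down, gripper open.
Joint ranges: [-2.77, 2.77], [-0.9, 2.22], [0.21, 2.48], [-1.53, 4.67], [0.24, 2.81], [-2.84, 2.84]. Speed limits (rad/s): [2.79, 2.79, 3.14, 3.14, 3.14, 3.14].

## Interface

Orientations are given as a unit quaternion [x, y, z, w].
In Python, from plant import ctrl gives the robot as it stands. The module is installed in compiled form; this text tells all that it offers.
- The arm moves only by the tool drive_tool, never from a script. Its argument "series" is a list of rows, each a list of 2 entries, a list of its own where there are three numbers: the shift along the tool's x, y, z in units of 50 mm (1.0 is 50 mm), then the turn, a rotation vector about the tool's x, y, z in degrees. A call has 1 to 5 rows; each row shifts and turns the pose as measured when the row begins, along the tool's axes as they then stand; what a row does not reach is not made up. A row lasts 1/10 s, in which the tool goes at most 50 mm and 8.59 degrees, less where a joint would pass 70% of its speed; a pose out of reach is approached as far as the arm can. A call is refused whole if a number of a shift passes 1 or a number of a turn 8.59, either way. A call with a gripper value outside its range is refused whole. "grip" is the gripper's target within -1 to 1 (fully open at 1, half-way at 0, shut at -1), set as the call begins (left out, the last holds). The fingers move at their own pace and stop on an object; "newtons" is the grip in N (left out, the last holds). Time passes only in rows, so rows that do not move let the fingers close. It gives the time, the measured TCP pose, the force and the opening at its end, in the units of the state.
- ctrl.get_state(): the state, without advancing time (a new reading comes with each control period).
- ctrl.read_camera(name): name is "scene" or "top"; returns a dict with "img" (480x640x3 uint8, red, green, blue), "camera_matrix" (3x3 intrinsics, pixels), "R" (3x3) and "t" (3): a world point X has camera coordinates R X + t. Camera axes: x right, y down, z forward; pixel columns grow to the right and rows downward; lengths in m; the calibration is good to about 2 mm. A picture is of the moment at which its call begins. There is no depth.
- ctrl.sign_off(): hands the job in, once; it reports no verdict.
The state is a dict: "time": time; "qpos": joint angles; "dq": joint speeds; "joint_efforts": joint torques, N m; "eef_pos": TCP position; "tcp_rot": TCP orientation; "contact_force": force on the tool from outside, world axes, zero at the start; "wrist_torque": the same for the moment, N m; "opening": opening from 0.0 (shut) to 1.0 (fully open).
Only numpy, scipy, OpenCV 4.12 (cv2) and the standard library are available. Lean on these libraries where they do the work, as an engineer would, in place of code of your own. Each camera call takes 0.05 s, during which the arm holds its last target.

## Working session

There is one attempt and no reset: what is moved stays moved. The work goes in short steps, Python scripts to look and compute and a tool call to move; the robot and the scene stay as the last step left them, time stands still between calls to the robot, and variables do not carry over. Pictures are saved under pics/ and viewed, and the job is handed in when it is done.

Besides the shell and the picture viewer there is one more tool, called as name(argument=value, ...), one argument or row to a line, values as JSON. drive_tool: Moves the arm, as the interface text tells. Its arguments: {"type":"object","properties":{"series":{"type":"array"},"grip":{"type":"number"},"newtons":{"type":"number"}},"required":["series"]}

```bash
mkdir -p pics; ls; python3 - <<'E'
from plant import ctrl
import cv2, numpy as np
s=ctrl.get_state(); print(s)
for n in ("scene","top"):
    c=ctrl.read_camera(n); cv2.imwrite(f"pics/{n}0.png",c["img"][:,:,::-1]); print(n,c["camera_matrix"],c["R"],c["t"], -c["R"].T@c["t"])
    np.savez(f"pics/{n}0.npz",**c)
E
```

```text
pics
{'time': 0.0, 'qpos': array([-1.41500728e+00,  2.87191686e-01,  1.57815256e+00,  1.27067577e-05,
        1.27858783e+00, -1.49978832e-01]), 'dq': array([ 0.00014306,  0.00082601, -0.00112122,  0.00102966, -0.00038213,
        0.0012069 ]), 'joint_efforts': array([ 5.77734900e-04, -4.05980802e+01, -2.92627627e+01, -1.86942552e-04,
        5.74643418e-03,  2.13493095e-06]), 'eef_pos': array([ 0.2031327 , -0.64301187,  0.22034308]), 'tcp_rot': array([ 0.6988607 ,  0.10851039, -0.69885691,  0.10685615]), 'contact_force': array([-0.43033726, -1.13131126, -0.08161995]), 'wrist_torque': array([0.02716942, 0.00979456, 0.01764825]), 'opening': 0.9969730678010227}
scene [[572.95391654   0.         324.55677926]
 [  0.         572.95391654 234.96875979]
 [  0.           0.           1.        ]] [[ 0.84684462  0.53167982  0.01306706]
 [ 0.32744308 -0.50186656 -0.80056916]
 [-0.41908855  0.68223641 -0.59909788]] [-0.45454323 -0.11777745  1.41502993] [ 1.01651575 -0.78282204  0.75939197]
top [[591.43576167   0.         321.70289241]
 [  0.         591.43576167 233.01374492]
 [  0.           0.           1.        ]] [[-0.02505968 -0.99947636  0.02046976]
 [-0.98437402  0.02110059 -0.17482151]
 [ 0.17429804 -0.02453087 -0.98438734]] [0.01723906 0.55063771 1.23369169] [0.32743542 0.03587478 1.31034091]
```

View pics/scene0.png

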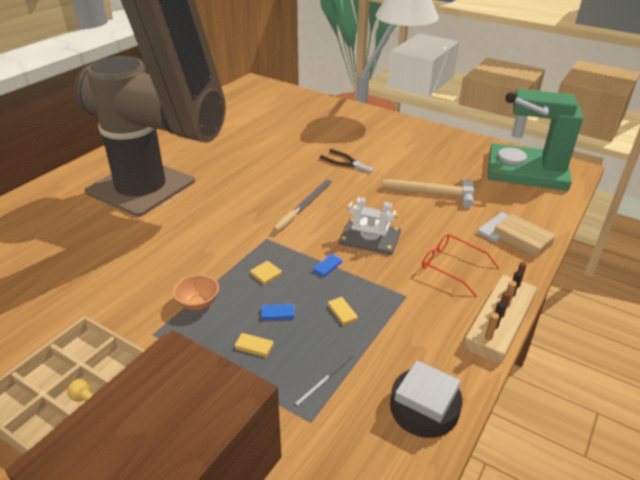

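View pics/top0.png

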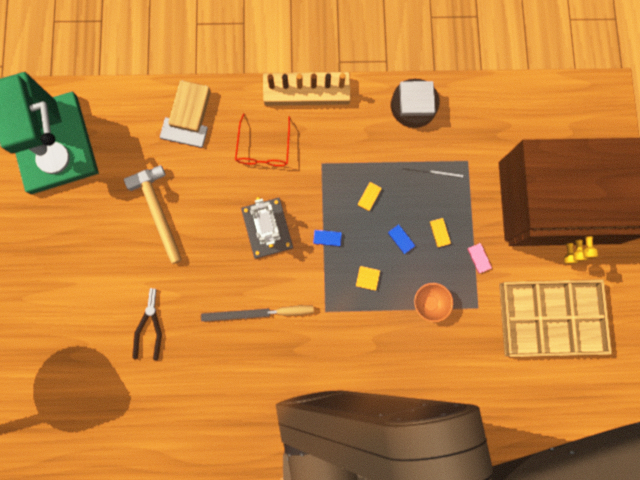

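Oblong brass candidates in the top view are (370,196) and (440,233). The look-alikes are the square brass plate at (368,278), the blue blocks at (402,239) and (328,238), and the pink block at (480,258). By colour and shape I choose the first two. Next I check them in close crops and measure.

```bash
cat > h.py <<'E'
import cv2, numpy as np
def load(n): return dict(np.load(f"pics/{n}.npz"))
def ray(c,uv):
    o=-c["R"].T@c["t"]; d=c["R"].T@np.linalg.solve(c["camera_matrix"],np.array([uv[0],uv[1],1.0])); return o,d/np.linalg.norm(d)
def plane(c,uv,z):
    o,d=ray(c,uv); return o+d*(z-o[2])/d[2]
def tri(c1,u1,c2,u2):
    o1,d1=ray(c1,u1);o2,d2=ray(c2,u2)
    A=np.stack([d1,-d2],1); s=np.linalg.lstsq(A,o2-o1,rcond=None)[0]
    p,q=o1+s[0]*d1,o2+s[1]*d2
    return (p+q)/2,np.linalg.norm(p-q)
def proj(c,X):
    p=c["camera_matrix"]@(c["R"]@np.asarray(X)+c["t"]); return p[:2]/p[2]
E
python3 - <<'E'
from h import *
T=load("top0");S=load("scene0")
for n,c in(("top",T),("scene",S)):
    im=c["img"][:,:,::-1].copy(); hsv=cv2.cvtColor(im,cv2.COLOR_BGR2HSV)
    m=cv2.inRange(hsv,(18,130,150),(32,255,255))
    roi=np.zeros_like(m)
    if n=="top": roi[165:308,325:472]=255
    else: roi[240:410,160:405]=255
    m&=roi
    for k in cv2.findContours(m,0,1)[0]:
        if cv2.contourArea(k)<60: continue
        r=cv2.minAreaRect(k); 
        M=cv2.moments(k); 
        print(n,r,M['m10']/M['m00'],M['m01']/M['m00'])
        if n=="top":
            b=cv2.boxPoints(r); P=np.array([plane(c,q,.01) for q in b]); print(P.mean(0),[round(float(np.linalg.norm(P[i]-P[i-1])),4) for i in range(4)],[np.degrees(np.arctan2(*(P[i]-P[i-1])[1::-1])) for i in range(2)])
t=T["img"][150:310,230:480,::-1]; cv2.imwrite("pics/ct.png",cv2.resize(t,None,fx=3.2,fy=3.2,interpolation=2))
t=S["img"][190:260,320:420,::-1]; a=cv2.resize(t,None,fx=5,fy=5,interpolation=2)
t=T["img"][190:265,235:300,::-1]; b=cv2.resize(t,None,fx=4.6,fy=4.6,interpolation=2)
h=max(a.shape[0],b.shape[0]); 
f=lambda x:np.vstack([x,np.zeros((h-x.shape[0],x.shape[1],3),np.uint8)])
cv2.imwrite("pics/cm.png",np.hstack([f(a),f(b)]))
E
```

```text
top ((367.64117431640625, 277.8647155761719), (21.150720596313477, 20.933792114257812), 12.52880859375) 367.64359291306135 277.86073341573956
[ 0.45505692 -0.09541978  0.01      ] [0.0465, 0.0465, 0.0468, 0.0465] [np.float64(76.12443291072398), np.float64(-14.516616911593061)]
top ((439.7216491699219, 231.97024536132812), (27.42350959777832, 14.777816772460938), 72.89727020263672) 439.94311236483304 232.0291490362012
[ 0.55449704 -0.26134765  0.01      ] [0.0618, 0.0338, 0.0619, 0.0336] [np.float64(13.760359221444086), np.float64(-74.03613037744151)]
top ((369.1815185546875, 195.9171905517578), (14.126138687133789, 26.65610122680664), 28.610462188720703) 369.15245098039213 195.9294117647059
[ 0.64069901 -0.1061313   0.01      ] [0.0318, 0.0621, 0.0321, 0.062] [np.float64(59.464458884620825), np.float64(-29.90004578894626)]
scene ((253.6575927734375, 344.43267822265625), (35.65016555786133, 16.219221115112305), 15.52410888671875) 253.77130197682342 344.55487389229717
scene ((342.3791809082031, 310.59295654296875), (29.936798095703125, 15.608596801757812), 52.4314079284668) 342.3276836158192 310.6201651455889
scene ((265.5725402832031, 272.1243591308594), (18.211336135864258, 26.05732536315918), 59.74356460571289) 265.5168539325843 272.18492509363296
```

View pics/ct.png

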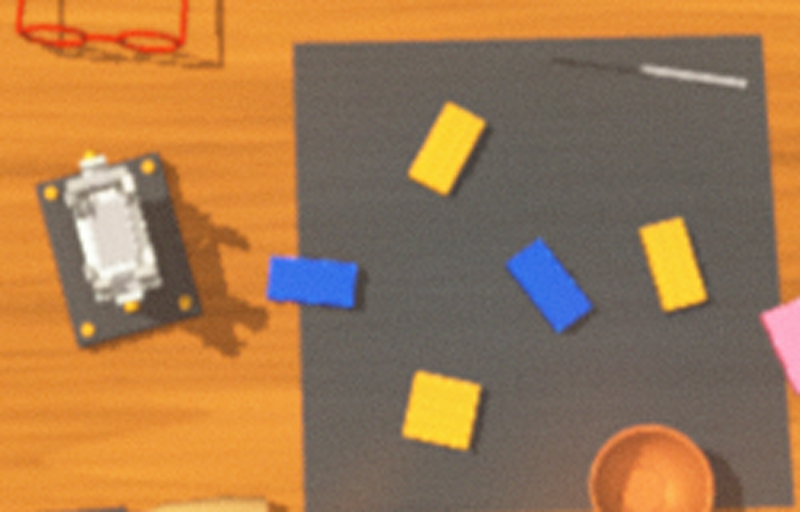

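View pics/cm.png

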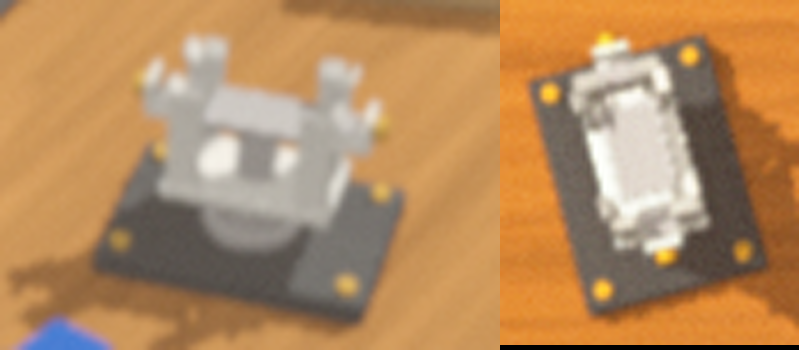

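```bash
python3 - <<'E'
from h import *
T=load("top0");S=load("scene0")
for a,b in (((439.9,232.0),(253.77,344.55)),((369.15,195.93),(342.33,310.62)),((367.6,277.9),(265.5,272.2))): print(tri(T,a,S,b))
t=lambda x,y:((x-500)/4.6+235-.4,y/4.6+190-.4); s=lambda x,y:(x/5+320-.4,y/5+190-.4)
print("knobs"); kn=[tri(T,t(*a),S,s(*b)) for a,b in (((604,40),(378,127)),((667,256),(140,83)))]; print(kn)
print("screws"); sc=[tri(T,t(*a),S,s(*b)) for a,b in (((550,92),(382,192)),((689,55),(347,285)),((602,290),(160,150)),((743,251),(120,240)))]
for q in sc: print(q)
P=[plane(T,t(*a),.013) for a in ((550,92),(689,55),(602,290),(743,251))]
P=np.array(P);print(P,P.mean(0)); print([np.degrees(np.arctan2(*(P[i]-P[j])[1::-1])) for i,j in((0,2),(1,3),(0,1),(2,3))])
x=T["img"][192:262,240:295,::-1]; b=cv2.resize(x,None,fx=8,fy=8,interpolation=2); cv2.imwrite("pics/cm1.png",b)
x=S["img"][192:240,340:405,::-1]; b=cv2.resize(x,None,fx=12,fy=12,interpolation=2); cv2.imwrite("pics/cm2.png",b)
E
```

```text
(array([ 0.55527978, -0.26254537,  0.00570263]), np.float64(0.000602123727050551))
(array([ 0.64202851, -0.10623923,  0.00549887]), np.float64(0.0009198213676448448))
(array([ 0.45562105, -0.09557841,  0.0053137 ]), np.float64(0.0006553794513723874))
knobs
[(array([0.62412614, 0.14076117, 0.07268663]), np.float64(0.0022133484879848253)), (array([0.52274032, 0.11318996, 0.07281474]), np.float64(0.0003673238963988134))]
screws
(array([0.61399595, 0.17287905, 0.01478251]), np.float64(0.0008794018446445564))
(array([0.63117635, 0.10525776, 0.01418633]), np.float64(0.0008308521083503968))
(array([0.51581782, 0.14793277, 0.01441677]), np.float64(0.00035180855129825336))
(array([0.5339875 , 0.08048748, 0.01363922]), np.float64(0.0010376503359488078))
[[0.61400784 0.17282445 0.013     ]
 [0.63109431 0.10509311 0.013     ]
 [0.51617007 0.14815771 0.013     ]
 [0.53365984 0.0802078  0.013     ]] [0.57373301 0.12657077 0.013     ]
[np.float64(14.15044654903572), np.float64(14.327371269621613), np.float64(104.15849847151665), np.float64(104.43417325032377)]
```

View pics/cm1.png

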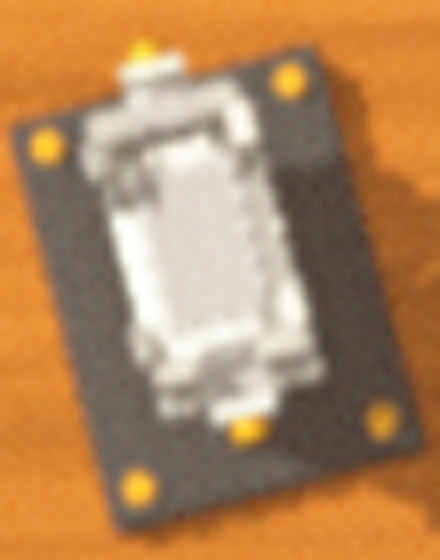

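View pics/cm2.png

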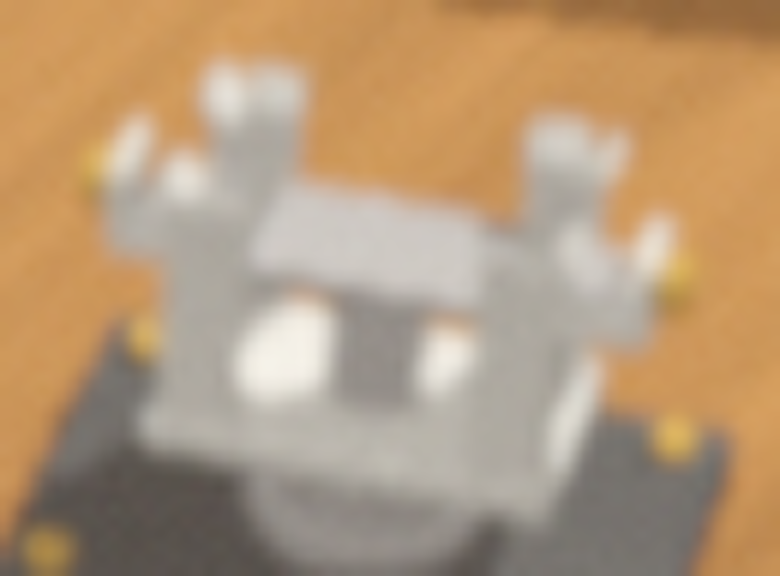

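```bash
python3 - <<'E'
from h import *
T=load("top0");S=load("scene0")
c=np.array([.5737,.1266]);a=np.radians(14.3);ux=np.array([np.cos(a),np.sin(a)]);uy=np.array([-ux[1],ux[0]])
def vp(cam,uv,yo):
    o,d=ray(cam,uv); k=(yo-(o[:2]-c)@uy)/(d[:2]@uy); X=o+k*d; return (X[:2]-c)@ux,X[2]
s=lambda x,y:(x/12+340-.5,y/12+192-.5)
for p,yo in(((252,268),-.014),((480,303),-.014),((300,185),.014),((485,215),.014),((205,65),.01625),((305,70),.01625),((525,120),.01625),((600,125),.01625),((145,435),-.02),((545,510),-.02)): print(p,vp(S,s(*p),yo))
t=lambda x,y:(x/8+240-.5,y/8+192-.5)
for z in (.057,.074,.091): print(z,[((plane(T,t(*p),z)[:2]-c)@ux).round(4).item() for p in((180,140),(215,335))],[((plane(T,t(*p),z)[:2]-c)@uy).round(4).item() for p in((165,245),(258,230))])
E
```

```text
(252, 268) (np.float64(-0.02005287113585634), np.float64(0.06916548144620904))
(480, 303) (np.float64(0.021106050996749556), np.float64(0.07095740896337865))
(300, 185) (np.float64(-0.01861674034469436), np.float64(0.06925961856804452))
(485, 215) (np.float64(0.015386203879910246), np.float64(0.07025893176968856))
(205, 65) (np.float64(-0.037878027756812545), np.float64(0.08944880947203582))
(305, 70) (np.float64(-0.019587654083912987), np.float64(0.09225518416484069))
(525, 120) (np.float64(0.020642448231367447), np.float64(0.09025325930876005))
(600, 125) (np.float64(0.03402525019812441), np.float64(0.09207430451957088))
(145, 435) (np.float64(-0.03642758586143299), np.float64(0.03297171313866576))
(545, 510) (np.float64(0.03702320697402347), np.float64(0.03384995470850383))
0.057 [0.0317, -0.0226] [0.0093, -0.0159]
0.074 [0.0277, -0.0259] [0.0088, -0.0161]
0.091 [0.0237, -0.0291] [0.0083, -0.0162]
```

The close crop confirms two oblong brass blanks; in its pixels they are at (447,148) and (673,264), and the square plate is at (442,410). Both blanks triangulate to mid-height 5.5 mm, consistent with 10 mm stock. The magazine axis is at about (0.5737, 0.1266), yaw 14.3°, with the follower top near 0.070, so the catches' undersides are near 0.071.

```bash
cat >> h.py <<'E'
from scipy.spatial.transform import Rotation as Rn
def goto(pos,jaw_deg,n=5,half=None):
    from plant import ctrl
    s=ctrl.get_state(); p=s["eef_pos"]; R=Rn.from_quat(s["tcp_rot"])
    best=None
    for k in (0,180):
        a=np.radians(jaw_deg+k); x=np.array([0,0,-1.]); y=np.array([np.cos(a),np.sin(a),0]); Rt=Rn.from_matrix(np.stack([x,y,np.cross(x,y)],1))
        rv=(R.inv()*Rt).as_rotvec()
        if best is None or np.linalg.norm(rv)<np.linalg.norm(best[0]): best=(rv,Rt)
    if half is not None: pass
    rv=best[0]; d=np.asarray(pos)-p
    print("t",round(s["time"],2),"pos",p.round(4),"q",s["qpos"].round(2),"open",round(s["opening"],3),"F",s["contact_force"].round(1))
    y=R.as_matrix()[:,1]; print("jaw yaw",np.degrees(np.arctan2(y[1],y[0])).round(2),"d world",d.round(4),"rotvec deg",np.degrees(rv).round(2),"units tool",(R.inv().apply(d)/.05).round(3))
    for i in range(n):
        Ri=R*Rn.from_rotvec(rv*i/n); print([ (Ri.inv().apply(d/n)/.05).round(3).tolist(), np.degrees(rv/n).round(2).tolist()])
E
python3 - <<'E'
from h import *
goto([.6415,-.1065,.13],60,15)
E
```

```text
t 0.1 pos [ 0.2031 -0.643   0.2205] q [-1.42  0.29  1.58  0.    1.28 -0.15] open 0.997 F [ 1.3 -1.4 -0.8]
jaw yaw -72.48 d world [ 0.4384  0.5365 -0.0905] rotvec deg [4.752e+01 3.000e-02 1.200e-01] units tool [  1.829  -7.59  -11.59 ]
[[0.122, -0.506, -0.773], [3.17, 0.0, 0.01]]
[[0.122, -0.548, -0.744], [3.17, 0.0, 0.01]]
[[0.122, -0.588, -0.712], [3.17, 0.0, 0.01]]
[[0.122, -0.627, -0.679], [3.17, 0.0, 0.01]]
[[0.122, -0.663, -0.643], [3.17, 0.0, 0.01]]
[[0.122, -0.698, -0.605], [3.17, 0.0, 0.01]]
[[0.122, -0.73, -0.566], [3.17, 0.0, 0.01]]
[[0.121, -0.76, -0.524], [3.17, 0.0, 0.01]]
[[0.121, -0.788, -0.482], [3.17, 0.0, 0.01]]
[[0.121, -0.814, -0.437], [3.17, 0.0, 0.01]]
[[0.121, -0.837, -0.392], [3.17, 0.0, 0.01]]
[[0.121, -0.857, -0.345], [3.17, 0.0, 0.01]]
[[0.121, -0.875, -0.297], [3.17, 0.0, 0.01]]
[[0.121, -0.89, -0.248], [3.17, 0.0, 0.01]]
[[0.121, -0.902, -0.199], [3.17, 0.0, 0.01]]
```

```bash
python3 - <<'E'
from h import *
goto([.38,-.33,.2],84,8)
E
```

```text
t 0.1 pos [ 0.2031 -0.643   0.2205] q [-1.42  0.29  1.58  0.    1.28 -0.15] open 0.997 F [ 1.3 -1.4 -0.8]
jaw yaw -72.48 d world [ 0.1769  0.313  -0.0205] rotvec deg [2.352e+01 1.000e-02 1.300e-01] units tool [ 0.421 -4.905 -5.258]
[[0.053, -0.613, -0.657], [2.94, 0.0, 0.02]]
[[0.053, -0.646, -0.625], [2.94, 0.0, 0.02]]
[[0.052, -0.677, -0.591], [2.94, 0.0, 0.02]]
[[0.052, -0.707, -0.555], [2.94, 0.0, 0.02]]
[[0.052, -0.734, -0.518], [2.94, 0.0, 0.02]]
[[0.052, -0.76, -0.48], [2.94, 0.0, 0.02]]
[[0.052, -0.784, -0.441], [2.94, 0.0, 0.02]]
[[0.051, -0.805, -0.4], [2.94, 0.0, 0.02]]
```

drive_tool(
  series=[
    [[0.05, -0.61, -0.66], [2.9, 0, 0]],
    [[0.05, -0.65, -0.62], [2.9, 0, 0]],
    [[0.05, -0.68, -0.59], [2.9, 0, 0]],
    [[0.05, -0.71, -0.55], [2.9, 0, 0]],
    [[0.05, -0.73, -0.52], [2.9, 0, 0]],
  ],
  grip=0.2,
  newtons=50,
)

```text
time: 0.6
eef_pos: [0.3132, -0.4447, 0.2038]
tcp_rot: [-0.706, -0.014, 0.708, -0.01]
contact_force: [0.0, 0.2, -0.3]
opening: 0.599
```

drive_tool(
  series=[
    [[0.05, -0.76, -0.48], [2.9, 0, 0]],
    [[0.05, -0.78, -0.44], [2.9, 0, 0]],
    [[0.05, -0.8, -0.4], [2.9, 0, 0]],
  ],
)

```text
time: 0.9
eef_pos: [0.3827, -0.3229, 0.195]
tcp_rot: [-0.705, 0.042, 0.707, 0.047]
contact_force: [0.8, -0.3, -0.9]
opening: 0.604
```

```bash
python3 - <<'E'
from h import *
goto([.6415,-.1065,.13],60,8)
E
```

```text
t 0.9 pos [ 0.3827 -0.3229  0.195 ] q [-0.91 -0.07  2.02  0.    1.21  0.79] open 0.604 F [ 0.8 -0.3 -0.9]
jaw yaw -97.25 d world [ 0.2588  0.2164 -0.065 ] rotvec deg [22.75  0.3   0.37] units tool [ 1.32  -4.936 -4.594]
[[0.165, -0.617, -0.574], [2.84, 0.04, 0.05]]
[[0.165, -0.645, -0.543], [2.84, 0.04, 0.05]]
[[0.165, -0.671, -0.51], [2.84, 0.04, 0.05]]
[[0.164, -0.696, -0.476], [2.84, 0.04, 0.05]]
[[0.164, -0.719, -0.441], [2.84, 0.04, 0.05]]
[[0.164, -0.74, -0.404], [2.84, 0.04, 0.05]]
[[0.163, -0.759, -0.367], [2.84, 0.04, 0.05]]
[[0.163, -0.776, -0.329], [2.84, 0.04, 0.05]]
```

drive_tool(
  series=[
    [[0.16, -0.62, -0.57], [2.8, 0, 0]],
    [[0.16, -0.65, -0.54], [2.8, 0, 0]],
    [[0.16, -0.67, -0.51], [2.8, 0, 0]],
    [[0.16, -0.7, -0.48], [2.8, 0, 0]],
    [[0.16, -0.72, -0.44], [2.8, 0, 0]],
  ],
)

```text
time: 1.4
eef_pos: [0.5483, -0.1784, 0.1538]
tcp_rot: [-0.693, 0.132, 0.696, 0.136]
contact_force: [0.4, -0.5, 0.0]
opening: 0.595
```

drive_tool(
  series=[
    [[0.16, -0.74, -0.4], [2.8, 0, 0]],
    [[0.16, -0.76, -0.37], [2.8, 0, 0]],
    [[0.16, -0.78, -0.33], [2.8, 0, 0]],
  ],
)

```text
time: 1.7
eef_pos: [0.6486, -0.0929, 0.1274]
tcp_rot: [-0.68, 0.184, 0.685, 0.188]
contact_force: [-0.1, -1.5, 0.4]
opening: 0.6
```

```bash
python3 - <<'E'
from h import *
goto([.6415,-.1065,.05],60,3)
E
```

```text
t 1.7 pos [ 0.6486 -0.0929  0.1274] q [-0.3   0.33  1.7   0.01  1.12  1.8 ] open 0.6 F [-0.1 -1.5  0.4]
jaw yaw -120.55 d world [-0.0071 -0.0136 -0.0774] rotvec deg [-0.55  0.48  0.21] units tool [ 1.546  0.312 -0.029]
[[0.515, 0.104, -0.01], [-0.18, 0.16, 0.07]]
[[0.516, 0.103, -0.008], [-0.18, 0.16, 0.07]]
[[0.516, 0.103, -0.006], [-0.18, 0.16, 0.07]]
```

drive_tool(
  series=[
    [[0.5, 0.3, -0.03], [-0.5, 0.5, 0.2]],
    [[0.5, 0, 0], [0, 0, 0]],
    [[0.5, 0, 0], [0, 0, 0]],
    [[0, 0, 0], [0, 0, 0]],
  ],
)

```text
time: 2.1
eef_pos: [0.6449, -0.1001, 0.0468]
tcp_rot: [-0.683, 0.18, 0.684, 0.181]
contact_force: [-1.6, 0.4, -1.0]
opening: 0.6
```

```bash
cat >> h.py <<'E'
def snap(name,cx,cy,r=60,cam="scene",f=5):
    from plant import ctrl
    c=ctrl.read_camera(cam); np.savez(f"pics/{name}.npz",**c)
    im=c["img"][max(0,cy-r):cy+r,max(0,cx-r):cx+r,::-1]; cv2.imwrite(f"pics/{name}.png",cv2.resize(im,None,fx=f,fy=f,interpolation=2)); return c
E
python3 - <<'E'
from h import *
goto([.6415,-.1065,.03],60,2)
snap("s1",342,300,60)
E
```

```text
t 2.1 pos [ 0.6449 -0.1001  0.0468] q [-0.31  0.43  1.74  0.    0.98  1.78] open 0.6 F [-1.6  0.4 -1. ]
jaw yaw -119.55 d world [-0.0034 -0.0064 -0.0168] rotvec deg [0.45 0.12 0.04] units tool [ 0.335  0.146 -0.005]
[[0.167, 0.073, -0.003], [0.22, 0.06, 0.02]]
[[0.167, 0.073, -0.003], [0.22, 0.06, 0.02]]
```

View pics/s1.png

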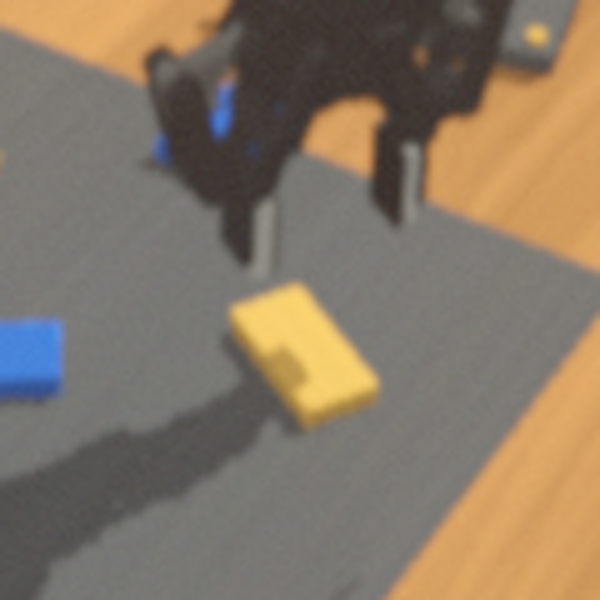

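```bash
python3 - <<'E'
from h import *
S=load("s1")
P=np.array([plane(S,(x/5+282-.4,y/5+240-.4),.01) for x,y in((232,310),(297,284),(379,380),(305,412))]);print(P.round(4),P.mean(0),[round(float(np.linalg.norm(P[i]-P[i-1])),4) for i in range(4)],[np.degrees(np.arctan2(*(P[i]-P[i-1])[1::-1])) for i in range(4)])
E
```

```text
[[ 0.6095 -0.1039  0.01  ]
 [ 0.6228 -0.0782  0.01  ]
 [ 0.6745 -0.1061  0.01  ]
 [ 0.66   -0.1349  0.01  ]] [ 0.64169773 -0.1057583   0.01      ] [0.0593, 0.0289, 0.0588, 0.0323] [np.float64(148.41475024952592), np.float64(62.65844242436319), np.float64(-28.3265886884138), np.float64(-116.76693348216051)]
```

drive_tool(
  series=[
    [[0.1, 0.14, 0], [0, 0, 0]],
    [[0, 0.0, 0], [0, 0, 0]],
    [[0.2, 0, 0], [0, 0, 0]],
    [[0, 0, 0], [0, 0, 0]],
  ],
)

```text
time: 2.55
eef_pos: [0.6453, -0.1087, 0.0381]
tcp_rot: [0.687, -0.18, -0.68, -0.181]
contact_force: [-0.8, -0.0, -0.2]
opening: 0.598
```

```bash
python3 - <<'E'
from h import *
goto([.6416,-.106,.02],60,1)
E
```

```text
t 2.55 pos [ 0.6453 -0.1087  0.0381] q [-0.32  0.44  1.75  0.    0.95  1.76] open 0.598 F [-0.8 -0.  -0.2]
jaw yaw -119.61 d world [-0.0037  0.0027 -0.0181] rotvec deg [ 0.39 -0.51  0.17] units tool [ 0.361 -0.01   0.094]
[[0.361, -0.01, 0.094], [0.39, -0.51, 0.17]]
```

drive_tool(
  series=[
    [[0.2, 0, 0.09], [0, 0, 0]],
  ],
)

```text
time: 2.65
eef_pos: [0.6437, -0.1075, 0.0305]
tcp_rot: [0.689, -0.181, -0.678, -0.181]
contact_force: [0.9, 0.5, 1.0]
opening: 0.598
```

drive_tool(
  series=[
    [[0, 0, 0], [0, 0, 0]],
  ],
)

```text
time: 2.75
eef_pos: [0.6418, -0.1067, 0.0283]
tcp_rot: [0.688, -0.181, -0.68, -0.181]
contact_force: [-0.4, 0.6, -0.5]
opening: 0.599
```

drive_tool(
  series=[
    [[0, 0, 0], [0, 0, 0]],
  ],
)

```text
time: 2.85
eef_pos: [0.6419, -0.1067, 0.0285]
tcp_rot: [0.688, -0.181, -0.679, -0.181]
contact_force: [0.2, -0.3, 0.3]
opening: 0.598
```

drive_tool(
  series=[
    [[0.1, 0, 0], [0.4, -0.5, 0.2]],
    [[0.1, 0, 0], [0, 0, 0]],
    [[0, 0, 0], [0, 0, 0]],
  ],
  grip=0,
)

```text
time: 3.15
eef_pos: [0.6421, -0.1066, 0.0178]
tcp_rot: [0.684, -0.184, -0.682, -0.183]
contact_force: [-1.1, 0.0, 0.1]
opening: 0.501
```

drive_tool(
  series=[
    [[0.08, 0, 0], [0, 0, 0]],
    [[0, 0, 0], [0, 0, 0]],
  ],
)

```text
time: 3.35
eef_pos: [0.6421, -0.1065, 0.0132]
tcp_rot: [0.683, -0.183, -0.682, -0.183]
contact_force: [0.4, 0.8, 0.4]
opening: 0.499
```

```bash
python3 - <<'E'
from h import *
goto([.6416,-.106,.013],60,1)
snap("s2",342,300,50,f=6)
E
```

```text
t 3.35 pos [ 0.6421 -0.1065  0.0132] q [-0.32  0.47  1.75 -0.    0.92  1.78] open 0.499 F [0.4 0.8 0.4]
jaw yaw -120.04 d world [-0.0005  0.0005 -0.0002] rotvec deg [-0.04 -0.09 -0.01] units tool [ 0.003 -0.004  0.013]
[[0.003, -0.004, 0.013], [-0.04, -0.09, -0.01]]
```

View pics/s2.png

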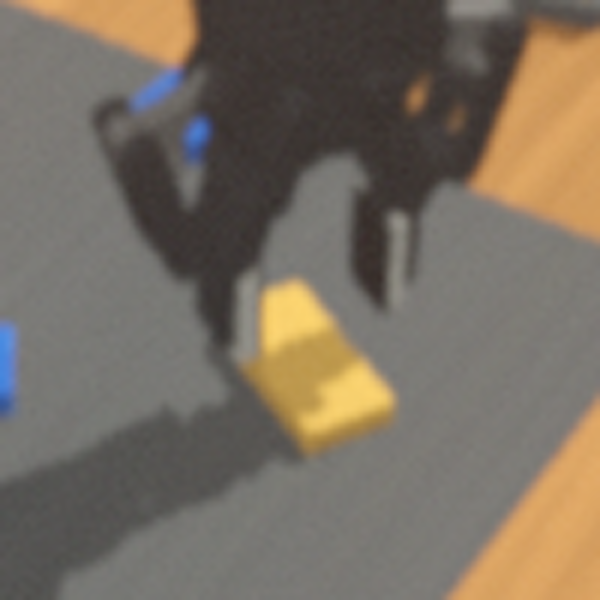

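drive_tool(
  series=[
    [[0.04, 0, 0], [0, 0, 0]],
    [[0, 0, 0], [0, 0, 0]],
  ],
)

```text
time: 3.6
eef_pos: [0.6426, -0.1067, 0.0117]
tcp_rot: [0.684, -0.184, -0.682, -0.183]
contact_force: [0.0, 0.3, -0.0]
opening: 0.497
```

drive_tool(
  series=[
    [[0, 0, 0], [0, 0, 0]],
    [[0, 0, 0], [0, 0, 0]],
    [[0, 0, 0], [0, 0, 0]],
    [[0, 0, 0], [0, 0, 0]],
  ],
  grip=-0.5,
  newtons=60,
)

```text
time: 4.0
eef_pos: [0.6429, -0.1068, 0.0122]
tcp_rot: [0.684, -0.184, -0.682, -0.183]
contact_force: [0.1, 0.3, 0.1]
opening: 0.252
```

```bash
python3 - <<'E'
from h import *
goto([.6416,-.106,.15],60,1)
snap("s3",342,300,50,f=6)
E
```

```text
t 4.0 pos [ 0.6429 -0.1068  0.0122] q [-0.32  0.47  1.75 -0.    0.91  1.78] open 0.252 F [0.1 0.3 0.1]
jaw yaw -120.05 d world [-0.0013  0.0008  0.1378] rotvec deg [-0.05 -0.21  0.01] units tool [-2.756e+00 -1.000e-03  2.100e-02]
[[-2.756, -0.001, 0.021], [-0.05, -0.21, 0.01]]
```

View pics/s3.png

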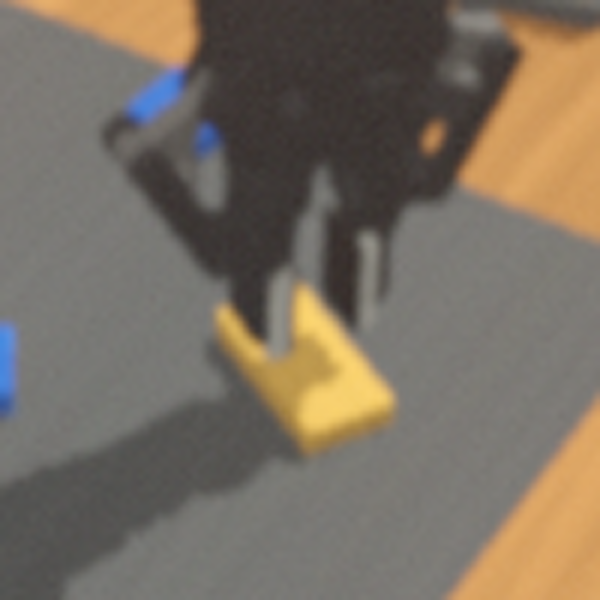

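```bash
python3 - <<'E'
from h import *
from plant import ctrl
S=load("s3"); a=np.radians(60); j=np.array([np.cos(a),np.sin(a)]);l=np.array([np.cos(a-np.pi/2),np.sin(a-np.pi/2)])
for o in(.0107,.015):
  for sg in(-1,1):
    for z in (0.,.01,.02): print(o,sg,z,[((proj(S,[*(np.array([.6429,-.1068])+sg*j*o+l*w),z])-[292-.4,250-.4])*6).round(0).tolist() for w in (-.011,0,.011)])
c=snap("t3",372,192,40,"top",8)
E
```

```text
0.0107 -1 0.0 [[257.0, 370.0], [274.0, 392.0], [291.0, 415.0]]
0.0107 -1 0.01 [[258.0, 347.0], [275.0, 369.0], [292.0, 392.0]]
0.0107 -1 0.02 [[258.0, 323.0], [276.0, 346.0], [293.0, 368.0]]
0.0107 1 0.0 [[316.0, 348.0], [334.0, 370.0], [351.0, 392.0]]
0.0107 1 0.01 [[317.0, 325.0], [335.0, 347.0], [352.0, 369.0]]
0.0107 1 0.02 [[319.0, 302.0], [336.0, 324.0], [354.0, 346.0]]
0.015 -1 0.0 [[245.0, 374.0], [262.0, 397.0], [279.0, 419.0]]
0.015 -1 0.01 [[245.0, 351.0], [262.0, 374.0], [280.0, 396.0]]
0.015 -1 0.02 [[246.0, 328.0], [263.0, 350.0], [281.0, 373.0]]
0.015 1 0.0 [[328.0, 344.0], [346.0, 366.0], [363.0, 388.0]]
0.015 1 0.01 [[329.0, 321.0], [347.0, 343.0], [364.0, 365.0]]
0.015 1 0.02 [[331.0, 297.0], [348.0, 319.0], [366.0, 341.0]]
```

View pics/t3.png

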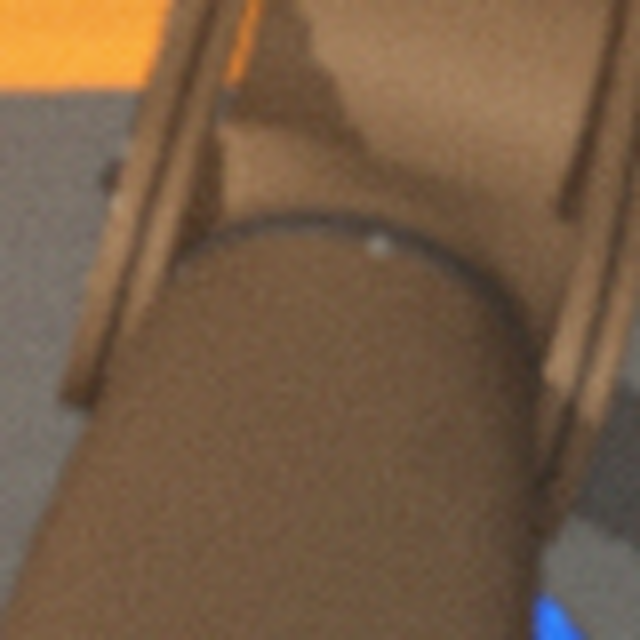

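```bash
python3 - <<'E'
from h import *
a=np.radians(60); j=np.array([np.cos(a),np.sin(a)]);l=np.array([np.cos(a-np.pi/2),np.sin(a-np.pi/2)])
def fit(n,tcp,px,w=.011):
    S=load(n);o,d=ray(S,px); tcp=np.array(tcp)
    k=(w-(o[:2]-tcp)@l)/(d[:2]@l);X=o+k*d; return ((X[:2]-tcp)@j).round(4),X[2].round(4)
g=lambda x,y,f,r:(x/f+342-r-.4,y/f+300-r-.4)
for w in(.008,.011):
  print("s1",fit("s1",[.6449,-.1001],g(405,222,5,60),w),fit("s1",[.6449,-.1001],g(268,272,5,60),w))
  print("s2",fit("s2",[.6421,-.1065],g(390,306,6,50),w),fit("s2",[.6421,-.1065],g(252,358,6,50),w))
  print("s3",fit("s3",[.6429,-.1068],g(362,330,6,50),w),fit("s3",[.6429,-.1068],g(290,357,6,50),w))
E
```

```text
s1 (np.float64(0.0299), np.float64(0.063)) (np.float64(-0.0271), np.float64(0.0622))
s2 (np.float64(0.0256), np.float64(0.0271)) (np.float64(-0.0229), np.float64(0.0264))
s3 (np.float64(0.0153), np.float64(0.0221)) (np.float64(-0.0101), np.float64(0.0218))
s1 (np.float64(0.0279), np.float64(0.0662)) (np.float64(-0.0288), np.float64(0.0654))
s2 (np.float64(0.0237), np.float64(0.0305)) (np.float64(-0.0246), np.float64(0.0298))
s3 (np.float64(0.0134), np.float64(0.0255)) (np.float64(-0.0119), np.float64(0.0252))
```

The picture shows the fingertips above the blank, at (290,357) and (362,330) in the crop. They closed with no contact, and the tips lie about 12 mm higher than the TCP reading implies. I reopen and creep lower, watching the force.

drive_tool(
  series=[
    [[0, 0, 0], [0, 0, 0]],
    [[0, 0, 0], [0, 0, 0]],
    [[0, 0, 0.02], [0, 0, 0]],
  ],
  grip=0,
)

```text
time: 4.4
eef_pos: [0.6422, -0.1063, 0.0123]
tcp_rot: [0.684, -0.184, -0.682, -0.183]
contact_force: [-0.2, -0.2, 0.3]
opening: 0.499
```

drive_tool(
  series=[
    [[0.1, 0, 0], [0, 0, 0]],
    [[0, 0, 0], [0, 0, 0]],
  ],
)

```text
time: 4.6
eef_pos: [0.642, -0.1063, 0.0068]
tcp_rot: [0.684, -0.184, -0.682, -0.183]
contact_force: [-0.9, 0.8, 0.0]
opening: 0.5
```

drive_tool(
  series=[
    [[0.1, 0, 0], [0, 0, 0]],
    [[0, 0, 0], [0, 0, 0]],
  ],
)

```text
time: 4.8
eef_pos: [0.6418, -0.1062, 0.0011]
tcp_rot: [0.684, -0.184, -0.682, -0.183]
contact_force: [-0.5, 0.9, -0.1]
opening: 0.501
```

```bash
python3 - <<'E'
from h import *
goto([.6416,-.106,.0],60,1)
snap("s4",342,300,50,f=6)
E
```

```text
t 4.8 pos [ 0.6418 -0.1062  0.0011] q [-0.32  0.48  1.76 -0.    0.9   1.78] open 0.501 F [-0.5  0.9 -0.1]
jaw yaw -120.04 d world [-0.0002  0.0002 -0.0011] rotvec deg [-0.04 -0.19  0.01] units tool [ 0.022 -0.001  0.005]
[[0.022, -0.001, 0.005], [-0.04, -0.19, 0.01]]
```

View pics/s4.png

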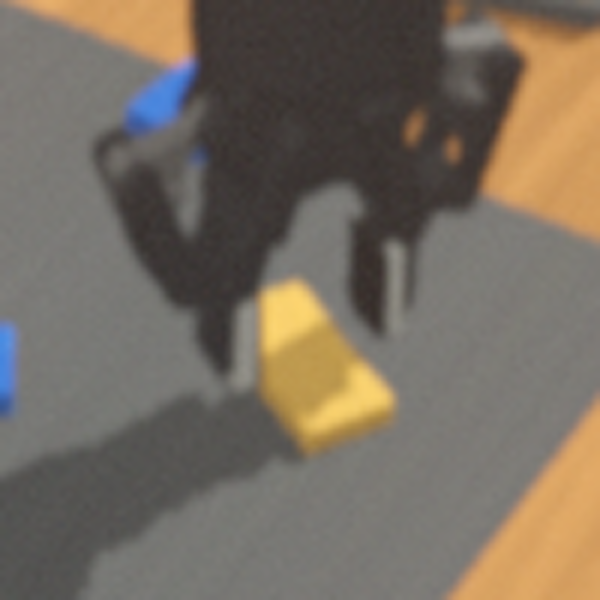

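drive_tool(
  series=[
    [[0.12, 0, 0], [0, 0, 0]],
    [[0, 0, 0], [0, 0, 0]],
  ],
)

```text
time: 5.05
eef_pos: [0.6423, -0.1064, -0.0048]
tcp_rot: [0.684, -0.184, -0.681, -0.183]
contact_force: [-0.1, 0.1, -1.0]
opening: 0.499
```

drive_tool(
  series=[
    [[0.06, 0, 0], [0, 0, 0]],
    [[0, 0, 0], [0, 0, 0]],
  ],
)

```text
time: 5.25
eef_pos: [0.6423, -0.1064, -0.0083]
tcp_rot: [0.684, -0.184, -0.681, -0.183]
contact_force: [-0.1, -0.2, -1.5]
opening: 0.498
```

```bash
python3 - <<'E'
from h import *
goto([.6416,-.106,-.01],60,1)
snap("s5",342,300,50,f=6)
E
```

```text
t 5.25 pos [ 0.6423 -0.1064 -0.0083] q [-0.32  0.5   1.76 -0.    0.88  1.78] open 0.498 F [-0.1 -0.2 -1.5]
jaw yaw -120.05 d world [-0.0007  0.0004 -0.0017] rotvec deg [-0.05 -0.24  0.02] units tool [0.035 0.    0.016]
[[0.035, 0.0, 0.016], [-0.05, -0.24, 0.02]]
```

View pics/s5.png

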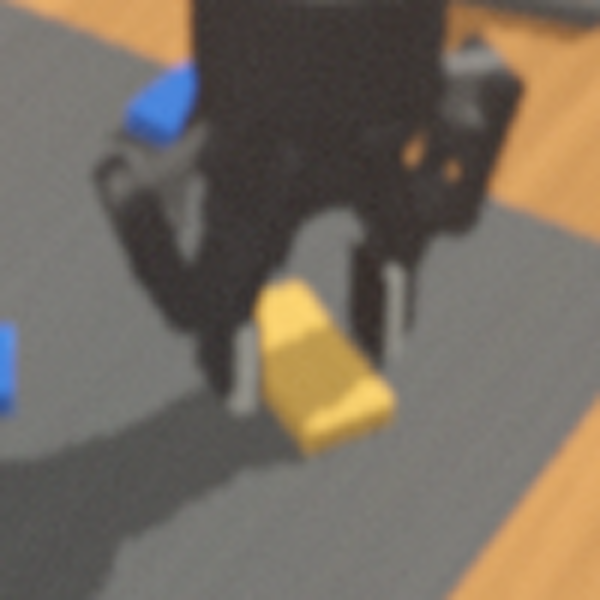

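drive_tool(
  series=[
    [[0.06, 0, 0], [0, 0, 0]],
    [[0, 0, 0], [0, 0, 0]],
  ],
)

```text
time: 5.5
eef_pos: [0.6428, -0.1066, -0.0109]
tcp_rot: [0.685, -0.184, -0.681, -0.183]
contact_force: [0.4, 0.8, -0.3]
opening: 0.501
```

```bash
python3 - <<'E'
from h import *
goto([.6416,-.106,-.01],60,1)
S=snap("s6",342,300,50,f=6)
E
```

```text
t 5.5 pos [ 0.6428 -0.1066 -0.0109] q [-0.32  0.5   1.76 -0.    0.88  1.78] open 0.501 F [ 0.4  0.8 -0.3]
jaw yaw -120.05 d world [-0.0012  0.0006  0.0009] rotvec deg [-0.05 -0.31  0.03] units tool [-0.017  0.002  0.027]
[[-0.017, 0.002, 0.027], [-0.05, -0.31, 0.03]]
```

View pics/s6.png

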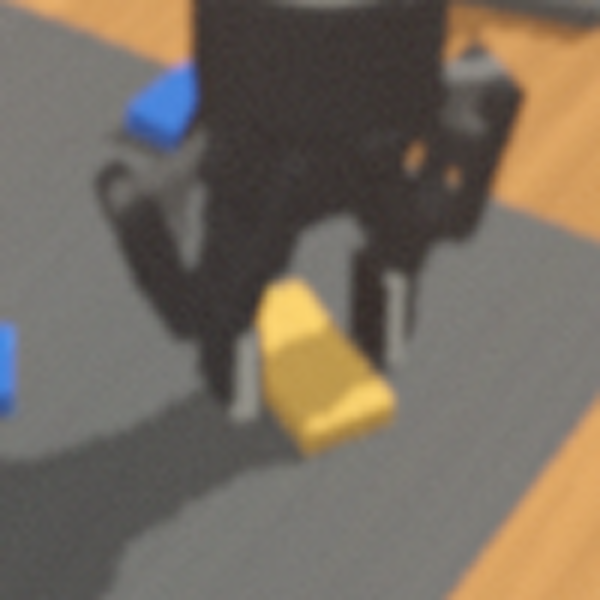

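drive_tool(
  series=[
    [[0, 0, 0.02], [0, 0, 0]],
    [[0, 0, 0], [0, 0, 0]],
    [[0, 0, 0], [0, 0, 0]],
    [[0, 0, 0], [0, 0, 0]],
  ],
  grip=-0.6,
)

```text
time: 5.95
eef_pos: [0.6429, -0.1065, -0.0096]
tcp_rot: [0.686, -0.184, -0.68, -0.183]
contact_force: [0.7, -0.0, 0.1]
opening: 0.33
```

```bash
python3 - <<'E'
from h import *
goto([.6416,-.106,-.01],60,1)
S=snap("s7",342,300,50,f=6)
E
```

```text
t 5.95 pos [ 0.6429 -0.1065 -0.0096] q [-0.32  0.5   1.76 -0.    0.87  1.78] open 0.33 F [ 0.7 -0.   0.1]
jaw yaw -120.03 d world [-0.0013  0.0005 -0.0004] rotvec deg [-0.03 -0.46  0.04] units tool [0.008 0.004 0.029]
[[0.008, 0.004, 0.029], [-0.03, -0.46, 0.04]]
```

View pics/s7.png

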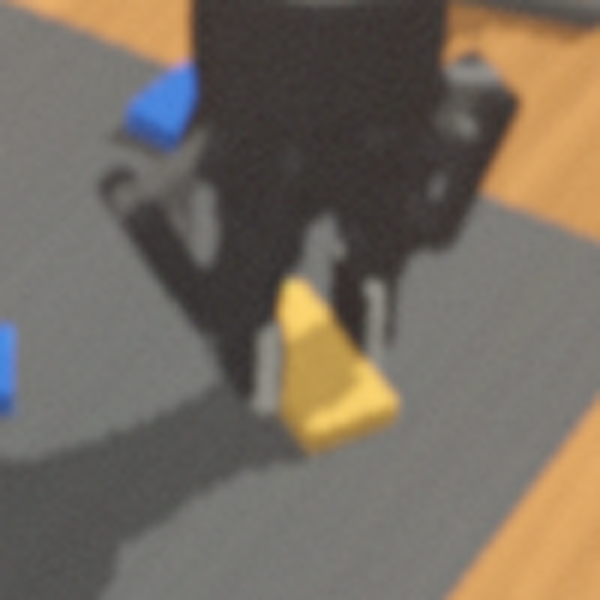

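```bash
python3 - <<'E'
from h import *
a=np.radians(60); j=np.array([np.cos(a),np.sin(a)]);l=np.array([np.cos(a-np.pi/2),np.sin(a-np.pi/2)])
def fit(n,tcp,px,w=.011):
    S=load(n);o,d=ray(S,px); tcp=np.array(tcp)
    k=(w-(o[:2]-tcp)@l)/(d[:2]@l);X=o+k*d; return ((X[:2]-tcp)@j).round(4),X[2].round(4)
g=lambda x,y,f,r:(x/f+342-r-.4,y/f+300-r-.4)
for w in(.009,.011): print(fit("s7",[.6429,-.1065],g(275,411,6,50),w))
E
```

```text
(np.float64(-0.0155), np.float64(0.0018))
(np.float64(-0.0167), np.float64(0.0041))
```

drive_tool(
  series=[
    [[-0.3, 0, 0], [0, 0, 0]],
    [[-0.4, 0, 0], [0, 0, 0]],
    [[-0.6, 0, 0], [0, 0, 0]],
    [[-0.8, 0, 0], [0, 0.5, 0]],
    [[-0.6, 0, 0], [0, 0, 0]],
  ],
)

```text
time: 6.5
eef_pos: [0.6358, -0.1039, 0.1234]
tcp_rot: [-0.682, 0.184, 0.684, 0.182]
contact_force: [-0.5, -0.4, -1.6]
opening: 0.325
```

```bash
python3 - <<'E'
from h import *
goto([.5737,.1266,.15],104.3,10)
S=snap("s8",342,250,60,f=5)
E
```

```text
t 6.5 pos [ 0.6358 -0.1039  0.1234] q [-0.32  0.31  1.73 -0.    1.1   1.78] open 0.325 F [-0.5 -0.4 -1.6]
jaw yaw -120.05 d world [-0.0621  0.2305  0.0266] rotvec deg [-44.35   0.15  -0.12] units tool [-0.536 -3.368  3.385]
[[-0.054, -0.337, 0.338], [-4.43, 0.01, -0.01]]
[[-0.054, -0.362, 0.311], [-4.43, 0.01, -0.01]]
[[-0.054, -0.385, 0.282], [-4.43, 0.01, -0.01]]
[[-0.054, -0.406, 0.252], [-4.43, 0.01, -0.01]]
[[-0.054, -0.424, 0.22], [-4.43, 0.01, -0.01]]
[[-0.054, -0.44, 0.186], [-4.43, 0.01, -0.01]]
[[-0.053, -0.453, 0.152], [-4.43, 0.01, -0.01]]
[[-0.053, -0.463, 0.116], [-4.43, 0.01, -0.01]]
[[-0.053, -0.471, 0.08], [-4.43, 0.01, -0.01]]
[[-0.053, -0.476, 0.043], [-4.43, 0.01, -0.01]]
```

View pics/s8.png

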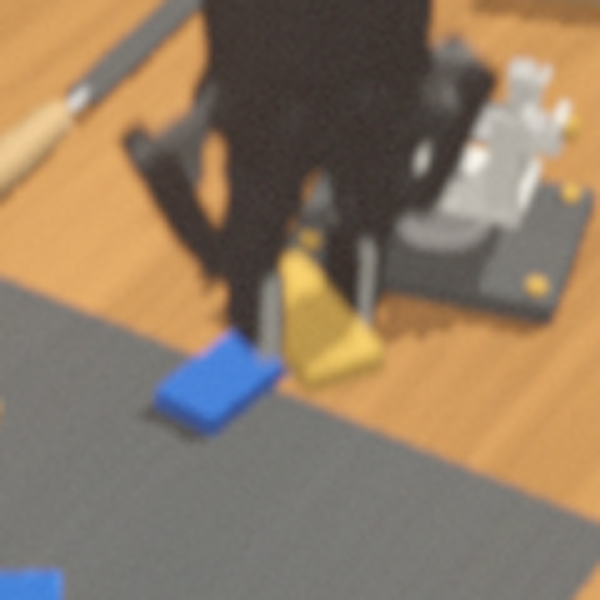

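drive_tool(
  series=[
    [[-0.05, -0.34, 0.34], [-4.4, 0, 0]],
    [[-0.05, -0.36, 0.31], [-4.4, 0, 0]],
    [[-0.05, -0.38, 0.28], [-4.4, 0, 0]],
    [[-0.05, -0.41, 0.25], [-4.4, 0, 0]],
    [[-0.05, -0.42, 0.22], [-4.4, 0, 0]],
  ],
)

```text
time: 7.05
eef_pos: [0.6081, 0.0104, 0.1478]
tcp_rot: [0.711, -0.048, -0.7, -0.044]
contact_force: [0.3, 1.3, -1.7]
opening: 0.33
```

drive_tool(
  series=[
    [[-0.05, -0.44, 0.19], [-4.4, 0, 0]],
    [[-0.05, -0.45, 0.15], [-4.4, 0, 0]],
    [[0, -0.46, 0.12], [-4.4, 0, 0]],
    [[0, -0.47, 0.08], [-4.4, 0, 0]],
    [[0, -0.3, 0.04], [-4.0, 0, 0]],
  ],
)

```text
time: 7.55
eef_pos: [0.5735, 0.1219, 0.1533]
tcp_rot: [0.705, 0.09, -0.696, 0.096]
contact_force: [-0.6, -0.4, -1.5]
opening: 0.33
```

drive_tool(
  series=[
    [[0, 0, 0], [0, 0, 0]],
    [[0, 0, 0], [0, 0, 0]],
  ],
)

```text
time: 7.75
eef_pos: [0.5722, 0.1236, 0.1535]
tcp_rot: [0.705, 0.091, -0.697, 0.096]
contact_force: [0.8, -0.5, -1.2]
opening: 0.328
```

```bash
python3 - <<'E'
from h import *
goto([.5737,.1266,.13],104.3,1)
S=snap("s9",375,210,50,f=6)
E
```

```text
t 7.75 pos [0.5722 0.1236 0.1535] q [ 0.04  0.15  1.87 -0.01  1.11  1.35] open 0.328 F [ 0.8 -0.5 -1.2]
jaw yaw -74.81 d world [ 0.0015  0.003  -0.0235] rotvec deg [ 0.9  -0.63 -0.54] units tool [ 0.47  -0.055 -0.039]
[[0.47, -0.055, -0.039], [0.9, -0.63, -0.54]]
```

View pics/s9.png

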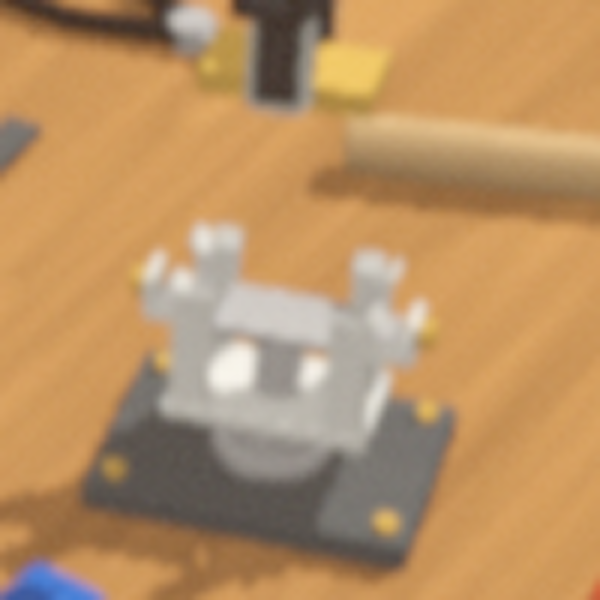

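drive_tool(
  series=[
    [[0.3, -0.05, -0.04], [0.9, -0.6, -0.5]],
    [[0.3, 0, 0], [0, 0, 0]],
    [[0, 0, 0], [0, 0, 0]],
  ],
)

```text
time: 8.1
eef_pos: [0.5744, 0.1242, 0.1208]
tcp_rot: [-0.702, -0.086, 0.702, -0.086]
contact_force: [-0.8, -0.0, -2.2]
opening: 0.33
```

```bash
python3 - <<'E'
from h import *
goto([.5737,.1266,.11],104.3,1)
S=snap("s10",375,200,30,f=13)
hsv=cv2.cvtColor(S["img"],cv2.COLOR_RGB2HSV); 
E
```

```text
t 8.1 pos [0.5744 0.1242 0.1208] q [ 0.04  0.2   1.88 -0.    1.07  1.37] open 0.33 F [-0.8 -0.  -2.2]
jaw yaw -76.08 d world [-0.0007  0.0024 -0.0108] rotvec deg [-0.38  0.03 -0.01] units tool [ 0.217 -0.05   0.003]
[[0.217, -0.05, 0.003], [-0.38, 0.03, -0.01]]
```

View pics/s10.png

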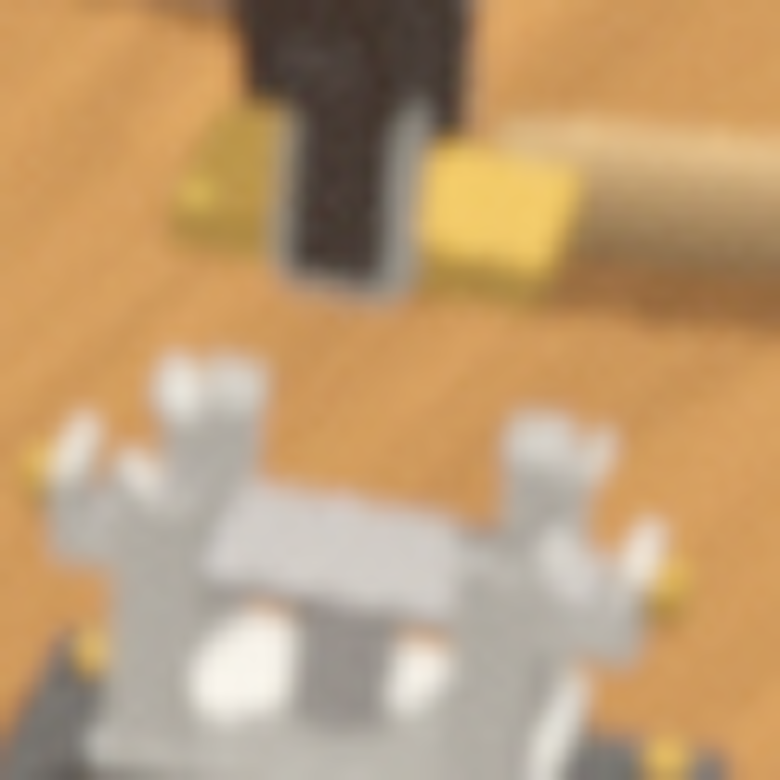

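```bash
cat >> h.py <<'E'
C=np.array([.5737,.1266]);A=np.radians(14.3);UX=np.array([np.cos(A),np.sin(A)]);UY=np.array([-UX[1],UX[0]])
def vp(cam,uv,yo):
    o,d=ray(cam,uv); k=(yo-(o[:2]-C)@UY)/(d[:2]@UY); X=o+k*d; return ((X[:2]-C)@UX).round(4),X[2].round(4)
def stand(p): return ((np.asarray(p)[:2]-C)@UX).round(4),((np.asarray(p)[:2]-C)@UY).round(4)
E
python3 - <<'E'
from h import *
S=load("s10"); p=stand([.5744,.1242]); print("tcp stand",p); y=p[1]-.015
g=lambda x,y:(x/13+345-.46,y/13+170-.46)
for q in((170,242),(547,302),(178,203),(557,258),): print(q,vp(S,g(*q),y))
print("tips",[vp(S,g(*q),y-.005) for q in((285,280),(408,298))])
# proj: far corner (600,175?) top far right
print("far right top",vp(S,g(582,172),p[1]+.015))
# posts far: inner edges
print([vp(S,g(*q),.01625) for q in((265,365),(508,415))], "catch knobs",[vp(S,g(*q),0) for q in((38,470),(668,580))])
E
```

```text
tcp stand (np.float64(0.0001), np.float64(-0.0025))
(170, 242) (np.float64(-0.0286), np.float64(0.1335))
(547, 302) (np.float64(0.0321), np.float64(0.135))
(178, 203) (np.float64(-0.0277), np.float64(0.1409))
(557, 258) (np.float64(0.033), np.float64(0.1432))
tips [(np.float64(-0.0086), np.float64(0.1336)), (np.float64(0.0111), np.float64(0.1343))]
far right top (np.float64(0.0304), np.float64(0.1408))
[(np.float64(-0.0195), np.float64(0.0915)), (np.float64(0.0214), np.float64(0.0905))] catch knobs [(np.float64(-0.053), np.float64(0.0738)), (np.float64(0.0528), np.float64(0.0755))]
```

drive_tool(
  series=[
    [[0.2, -0.05, 0], [-0.4, 0, 0]],
    [[0.1, 0, 0], [0, 0, 0]],
    [[0, 0, 0], [0, 0, 0]],
  ],
)

```text
time: 8.45
eef_pos: [0.5746, 0.1262, 0.1051]
tcp_rot: [0.702, 0.088, -0.702, 0.088]
contact_force: [-1.0, -0.4, -2.4]
opening: 0.328
```

```bash
python3 - <<'E'
from h import *
goto([.5735,.1266,.08],104.3,1)
from plant import ctrl
print(stand(ctrl.get_state()["eef_pos"]))
S=snap("s11",375,205,30,f=13)
E
```

```text
t 8.45 pos [0.5746 0.1262 0.1051] q [ 0.04  0.22  1.88 -0.    1.04  1.37] open 0.328 F [-1.  -0.4 -2.4]
jaw yaw -75.71 d world [-0.0011  0.0004 -0.0251] rotvec deg [-0.01 -0.02 -0.02] units tool [ 0.502 -0.014  0.019]
[[0.502, -0.014, 0.019], [-0.01, -0.02, -0.02]]
(np.float64(0.0008), np.float64(-0.0006))
```

View pics/s11.png

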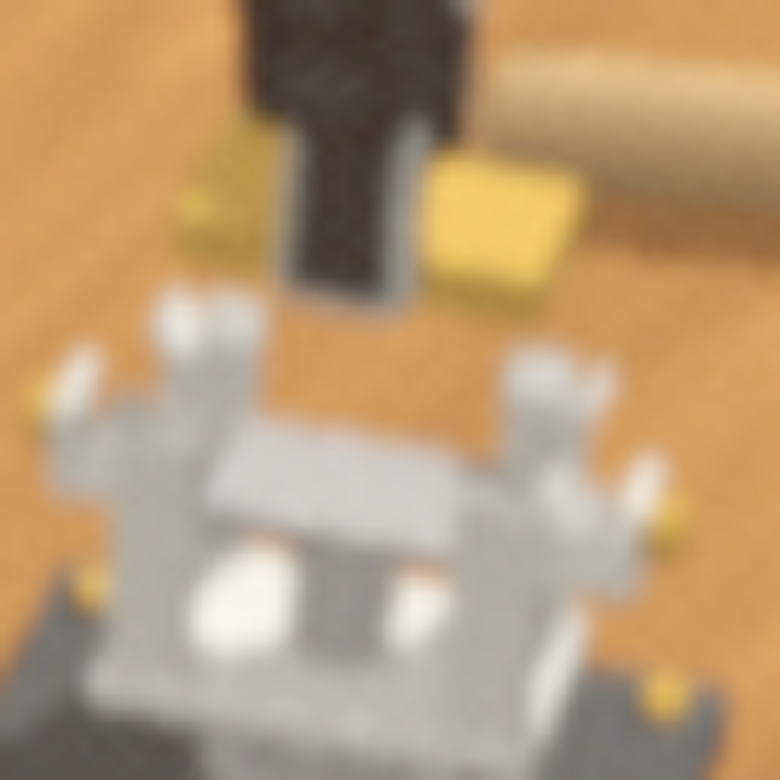

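drive_tool(
  series=[
    [[0.2, -0.01, 0.02], [0, 0, 0]],
    [[0.15, 0, 0], [0, 0, 0]],
    [[0, 0, 0], [0, 0, 0]],
  ],
)

```text
time: 8.8
eef_pos: [0.5739, 0.1266, 0.0871]
tcp_rot: [0.702, 0.088, -0.701, 0.088]
contact_force: [0.7, 0.8, -2.1]
opening: 0.329
```

```bash
python3 - <<'E'
from h import *
goto([.5735,.1266,.07],104.3,1)
from plant import ctrl
print(stand(ctrl.get_state()["eef_pos"]))
S=snap("s12",375,205,30,f=13)
E
```

```text
t 8.8 pos [0.5739 0.1266 0.0871] q [ 0.04  0.24  1.89 -0.    1.    1.37] open 0.329 F [ 0.7  0.8 -2.1]
jaw yaw -75.7 d world [-0.0004  0.     -0.0171] rotvec deg [-0.   -0.11 -0.04] units tool [ 0.343 -0.002  0.008]
[[0.343, -0.002, 0.008], [-0.0, -0.11, -0.04]]
(np.float64(0.0002), np.float64(-0.0001))
```

View pics/s12.png

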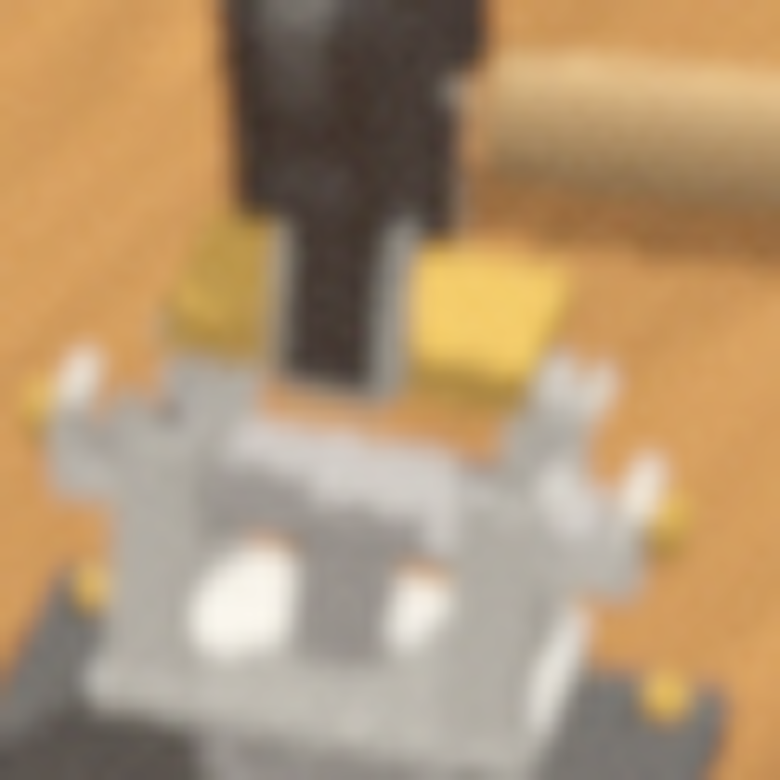

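drive_tool(
  series=[
    [[0.1, 0, 0], [0, 0, 0]],
    [[0.1, 0, 0], [0, 0, 0]],
    [[0, 0, 0], [0, 0, 0]],
  ],
)

```text
time: 9.15
eef_pos: [0.5746, 0.1267, 0.0773]
tcp_rot: [0.703, 0.088, -0.7, 0.088]
contact_force: [-0.1, 0.2, -0.7]
opening: 0.33
```

drive_tool(
  series=[
    [[0.06, 0, 0], [0, 0, 0]],
    [[0, 0, 0], [0, 0, 0]],
  ],
)

```text
time: 9.35
eef_pos: [0.5747, 0.1267, 0.074]
tcp_rot: [0.703, 0.088, -0.7, 0.088]
contact_force: [0.4, 0.7, -2.2]
opening: 0.332
```

drive_tool(
  series=[
    [[0.06, 0, 0], [0, 0, 0]],
    [[0, 0, 0], [0, 0, 0]],
  ],
)

```text
time: 9.55
eef_pos: [0.5751, 0.1265, 0.0714]
tcp_rot: [0.703, 0.088, -0.7, 0.089]
contact_force: [-1.4, -0.5, -2.7]
opening: 0.333
```

```bash
python3 - <<'E'
from h import *
goto([.5735,.1266,.07],104.3,1)
from plant import ctrl
s=ctrl.get_state();print(stand(s["eef_pos"]),s["wrist_torque"])
S=snap("s13",375,205,30,f=13)
E
```

```text
t 9.55 pos [0.5751 0.1265 0.0714] q [ 0.04  0.27  1.9  -0.    0.97  1.37] open 0.333 F [-1.4 -0.5 -2.7]
jaw yaw -75.68 d world [-0.0016  0.0001 -0.0014] rotvec deg [ 0.02 -0.25 -0.1 ] units tool [ 0.027 -0.01   0.03 ]
[[0.027, -0.01, 0.03], [0.02, -0.25, -0.1]]
(np.float64(0.0013), np.float64(-0.0005)) [-0.00018496  0.02248977 -0.02315982]
```

View pics/s13.png

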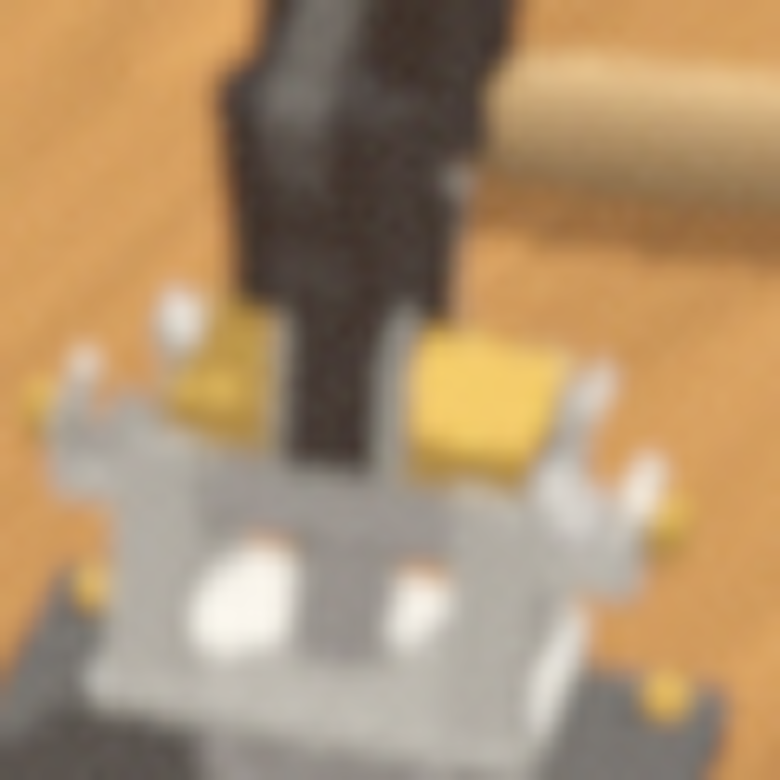

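drive_tool(
  series=[
    [[0.05, 0, 0.03], [0, -0.2, -0.1]],
    [[0.04, 0, 0], [0, 0, 0]],
  ],
)

```text
time: 9.8
eef_pos: [0.5741, 0.1262, 0.0673]
tcp_rot: [0.702, 0.088, -0.701, 0.088]
contact_force: [0.0, 0.4, -1.0]
opening: 0.331
```

drive_tool(
  series=[
    [[0.05, 0, 0.01], [0, 0, 0]],
    [[0.03, 0, 0], [0, 0, 0]],
  ],
)

```text
time: 10.0
eef_pos: [0.575, 0.1263, 0.0654]
tcp_rot: [0.703, 0.088, -0.7, 0.088]
contact_force: [-2.7, -0.3, 5.1]
opening: 0.329
```

```bash
python3 - <<'E'
from h import *
goto([.5736,.1266,.06],104.3,1)
from plant import ctrl
s=ctrl.get_state();print(stand(s["eef_pos"]),s["wrist_torque"])
S=snap("s14",375,205,30,f=13)
E
```

```text
t 10.0 pos [0.575  0.1263 0.0654] q [0.04 0.27 1.9  0.   0.96 1.36] open 0.329 F [-2.7 -0.3  5.1]
jaw yaw -75.7 d world [-0.0014  0.0003 -0.0054] rotvec deg [ 0.   -0.27 -0.01] units tool [ 0.109 -0.013  0.026]
[[0.109, -0.013, 0.026], [0.0, -0.27, -0.01]]
(np.float64(0.0012), np.float64(-0.0006)) [-0.07424507  0.42283596  0.03491842]
```

View pics/s14.png

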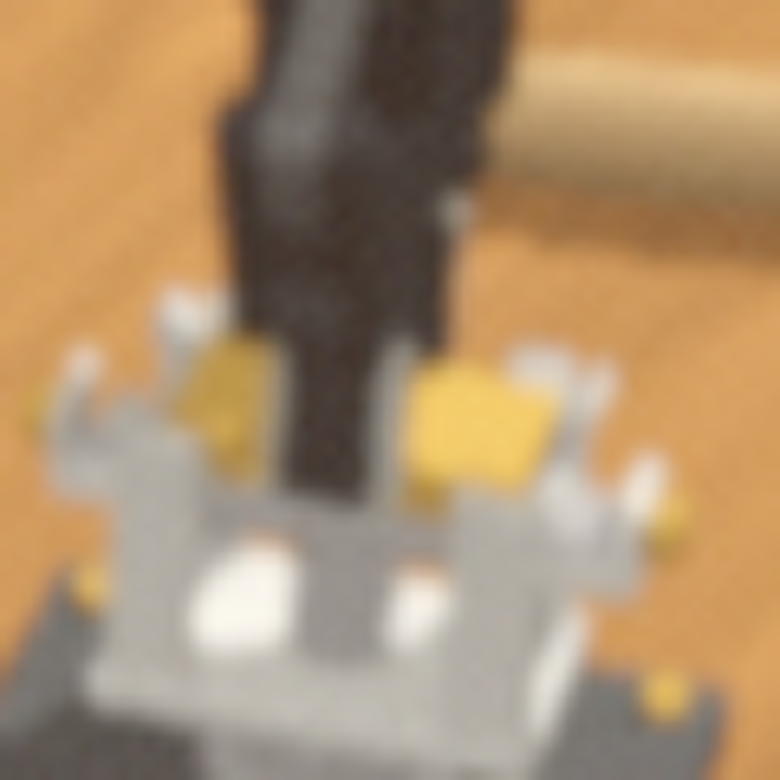

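drive_tool(
  series=[
    [[0.02, -0.01, 0.04], [0, -0.2, 0]],
    [[0.02, 0, 0.01], [0, 0, 0]],
  ],
)

```text
time: 10.25
eef_pos: [0.5745, 0.1262, 0.0652]
tcp_rot: [0.704, 0.088, -0.699, 0.088]
contact_force: [-1.1, 0.7, 5.2]
opening: 0.328
```

```bash
python3 - <<'E'
from h import *
goto([.5736,.1266,.06],104.3,1)
from plant import ctrl
s=ctrl.get_state();print(stand(s["eef_pos"]),s["wrist_torque"])
E
```

```text
t 10.25 pos [0.5745 0.1262 0.0652] q [ 0.04  0.27  1.9  -0.    0.96  1.36] open 0.328 F [-1.1  0.7  5.2]
jaw yaw -75.69 d world [-0.0009  0.0004 -0.0052] rotvec deg [ 0.01 -0.38 -0.08] units tool [ 0.105 -0.013  0.017]
[[0.105, -0.013, 0.017], [0.01, -0.38, -0.08]]
(np.float64(0.0007), np.float64(-0.0006)) [ 0.11426836  0.02356165 -0.00792405]
```

drive_tool(
  series=[
    [[0.04, -0.01, 0.02], [0, -0.4, 0]],
    [[0.05, 0, 0.01], [0, 0, 0]],
  ],
)

```text
time: 10.45
eef_pos: [0.5752, 0.1263, 0.0635]
tcp_rot: [0.703, 0.087, -0.7, 0.089]
contact_force: [-3.2, -0.2, 9.3]
opening: 0.328
```

drive_tool(
  series=[
    [[0.05, 0, 0.01], [0, -0.2, 0]],
    [[0.05, 0, 0.01], [0, 0, 0]],
  ],
)

```text
time: 10.65
eef_pos: [0.5752, 0.1263, 0.0622]
tcp_rot: [0.702, 0.087, -0.701, 0.089]
contact_force: [-5.5, -0.4, 17.1]
opening: 0.332
```

```bash
python3 - <<'E'
from h import *
goto([.5736,.1266,.06],104.3,1)
from plant import ctrl
s=ctrl.get_state();print(stand(s["eef_pos"]),s["wrist_torque"])
S=snap("s15",375,205,30,f=13)
E
```

```text
t 10.65 pos [0.5752 0.1263 0.0622] q [ 0.04  0.28  1.9  -0.    0.96  1.37] open 0.332 F [-5.5 -0.4 17.1]
jaw yaw -75.66 d world [-0.0016  0.0003 -0.0022] rotvec deg [ 0.04 -0.08 -0.16] units tool [ 0.043 -0.015  0.03 ]
[[0.043, -0.015, 0.03], [0.04, -0.08, -0.16]]
(np.float64(0.0014), np.float64(-0.0007)) [-0.10292805  0.9929243   0.01672209]
```

View pics/s15.png

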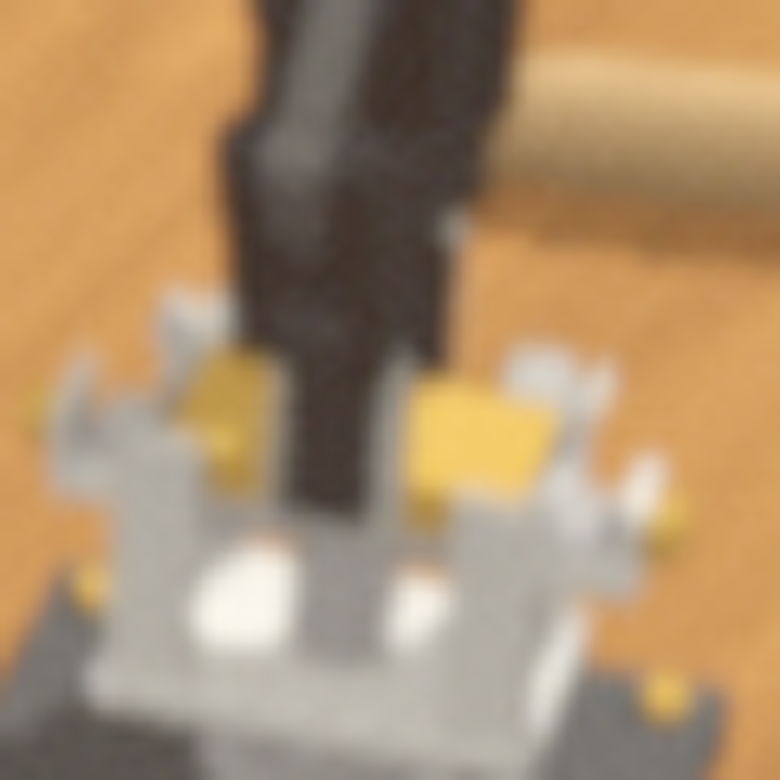

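drive_tool(
  series=[
    [[-0.04, -0.01, 0.05], [0, 0, 0]],
    [[0, 0, 0.04], [0, 0, 0]],
  ],
)

```text
time: 10.9
eef_pos: [0.5732, 0.1259, 0.0649]
tcp_rot: [0.705, 0.087, -0.698, 0.089]
contact_force: [6.8, 3.4, -1.3]
opening: 0.33
```

drive_tool(
  series=[
    [[0, 0, 0], [0, 0, 0]],
    [[0, 0, 0], [0, 0, 0]],
  ],
  grip=-0.1,
)

```text
time: 11.1
eef_pos: [0.5718, 0.126, 0.0637]
tcp_rot: [0.704, 0.087, -0.699, 0.089]
contact_force: [-0.7, 0.6, -0.5]
opening: 0.448
```

```bash
python3 - <<'E'
from h import *
goto([.5736,.1266,.06],104.3,1)
from plant import ctrl
s=ctrl.get_state();print(stand(s["eef_pos"]),s["wrist_torque"])
S=snap("s16",375,205,30,f=13)
E
```

```text
t 11.1 pos [0.5718 0.126  0.0637] q [ 0.04  0.27  1.91 -0.    0.95  1.37] open 0.448 F [-0.7  0.6 -0.5]
jaw yaw -75.69 d world [ 0.0018  0.0006 -0.0037] rotvec deg [ 0.01 -0.38 -0.17] units tool [ 0.074 -0.003 -0.037]
[[0.074, -0.003, -0.037], [0.01, -0.38, -0.17]]
(np.float64(-0.002), np.float64(-0.0001)) [-0.02149292  0.03033066 -0.05446068]
```

View pics/s16.png

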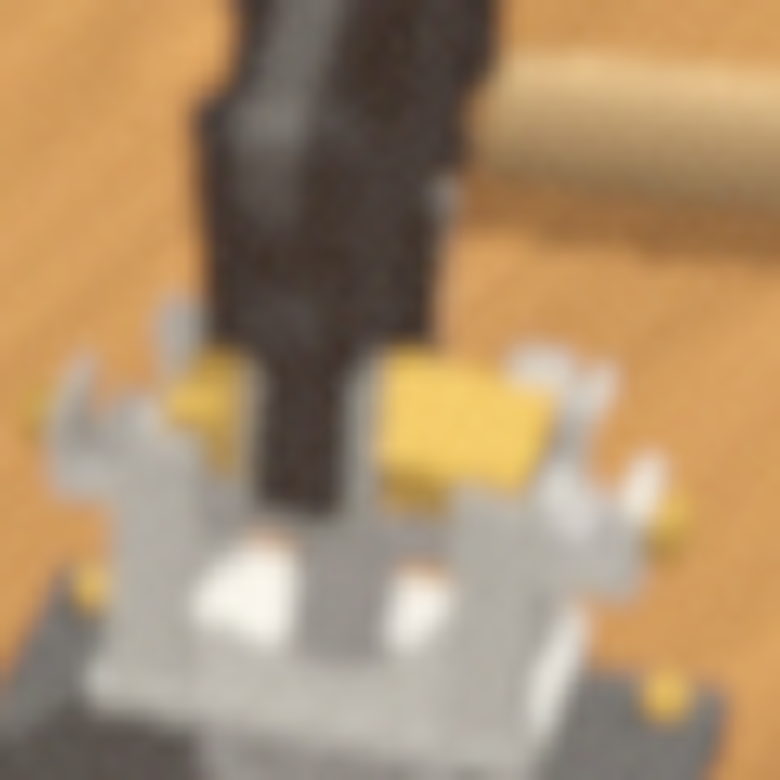

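drive_tool(
  series=[
    [[0, 0, -0.05], [0, -0.4, -0.2]],
    [[0, 0, 0], [0, 0, 0]],
  ],
)

```text
time: 11.35
eef_pos: [0.5726, 0.1265, 0.0621]
tcp_rot: [-0.7, -0.088, 0.703, -0.088]
contact_force: [-0.3, -0.3, 0.0]
opening: 0.449
```

drive_tool(
  series=[
    [[0, 0, 0], [0, 0, 0]],
    [[0, 0, 0], [0, 0, 0]],
    [[0, 0, 0], [0, 0, 0]],
  ],
  grip=-0.6,
)

```text
time: 11.65
eef_pos: [0.5726, 0.1256, 0.062]
tcp_rot: [-0.699, -0.088, 0.704, -0.089]
contact_force: [-1.3, -1.3, 1.0]
opening: 0.332
```

```bash
python3 - <<'E'
from h import *
goto([.5736,.1266,.06],104.3,1)
from plant import ctrl
s=ctrl.get_state();print(stand(s["eef_pos"]),s["wrist_torque"])
E
```

```text
t 11.65 pos [0.5726 0.1256 0.062 ] q [ 0.04  0.28  1.9  -0.    0.97  1.36] open 0.332 F [-1.3 -1.3  1. ]
jaw yaw -75.65 d world [ 0.001  0.001 -0.002] rotvec deg [0.05 0.38 0.  ] units tool [ 0.039 -0.015 -0.024]
[[0.039, -0.015, -0.024], [0.05, 0.38, 0.0]]
(np.float64(-0.0013), np.float64(-0.0007)) [-0.0333763   0.01922671  0.01561485]
```

drive_tool(
  series=[
    [[0.06, 0, 0], [0, 0, 0]],
    [[0.06, 0, 0], [0, 0, 0]],
  ],
)

```text
time: 11.85
eef_pos: [0.5736, 0.1258, 0.0591]
tcp_rot: [-0.699, -0.088, 0.704, -0.089]
contact_force: [-7.5, -1.9, 13.4]
opening: 0.331
```

drive_tool(
  series=[
    [[0.06, 0, 0], [0, 0, 0]],
    [[0.06, 0, 0], [0, 0, 0]],
  ],
)

```text
time: 12.05
eef_pos: [0.5736, 0.1257, 0.058]
tcp_rot: [-0.698, -0.088, 0.705, -0.089]
contact_force: [-7.8, -2.8, 11.3]
opening: 0.331
```

```bash
python3 - <<'E'
from h import *
goto([.5736,.1266,.06],104.3,1)
from plant import ctrl
s=ctrl.get_state();print(stand(s["eef_pos"]),s["wrist_torque"])
E
```

```text
t 12.05 pos [0.5736 0.1257 0.058 ] q [ 0.04  0.29  1.9  -0.    0.96  1.36] open 0.331 F [-7.8 -2.8 11.3]
jaw yaw -75.58 d world [0.     0.0009 0.002 ] rotvec deg [ 0.12  0.51 -0.02] units tool [-0.04  -0.017 -0.005]
[[-0.04, -0.017, -0.005], [0.12, 0.51, -0.02]]
(np.float64(-0.0004), np.float64(-0.0008)) [-2.36283182e-01  8.99878442e-01  3.09151846e-04]
```

drive_tool(
  series=[
    [[0.03, 0, 0.04], [0, 0.4, 0]],
    [[0.04, 0, 0.02], [0, 0, 0]],
  ],
)

```text
time: 12.25
eef_pos: [0.572, 0.1253, 0.0562]
tcp_rot: [0.703, 0.089, -0.701, 0.089]
contact_force: [0.4, -0.3, 8.6]
opening: 0.331
```

drive_tool(
  series=[
    [[0.06, 0, 0.02], [0, 0.2, 0]],
    [[0.06, 0, 0.02], [0, 0, 0]],
  ],
)

```text
time: 12.45
eef_pos: [0.5722, 0.1253, 0.0534]
tcp_rot: [0.705, 0.089, -0.698, 0.088]
contact_force: [-0.9, 0.2, 8.5]
opening: 0.334
```

```bash
python3 - <<'E'
from h import *
goto([.5736,.1266,.06],104.3,1)
from plant import ctrl
s=ctrl.get_state();print(stand(s["eef_pos"]),s["wrist_torque"])
S=snap("s17",375,205,30,f=13)
E
```

```text
t 12.45 pos [0.5722 0.1253 0.0534] q [0.04 0.28 1.92 0.   0.93 1.36] open 0.334 F [-0.9  0.2  8.5]
jaw yaw -75.6 d world [0.0014 0.0013 0.0066] rotvec deg [ 0.1  -0.6  -0.04] units tool [-0.131 -0.017 -0.035]
[[-0.131, -0.017, -0.035], [0.1, -0.6, -0.04]]
(np.float64(-0.0018), np.float64(-0.0009)) [-0.00496427  0.45181459 -0.00192547]
```

View pics/s17.png

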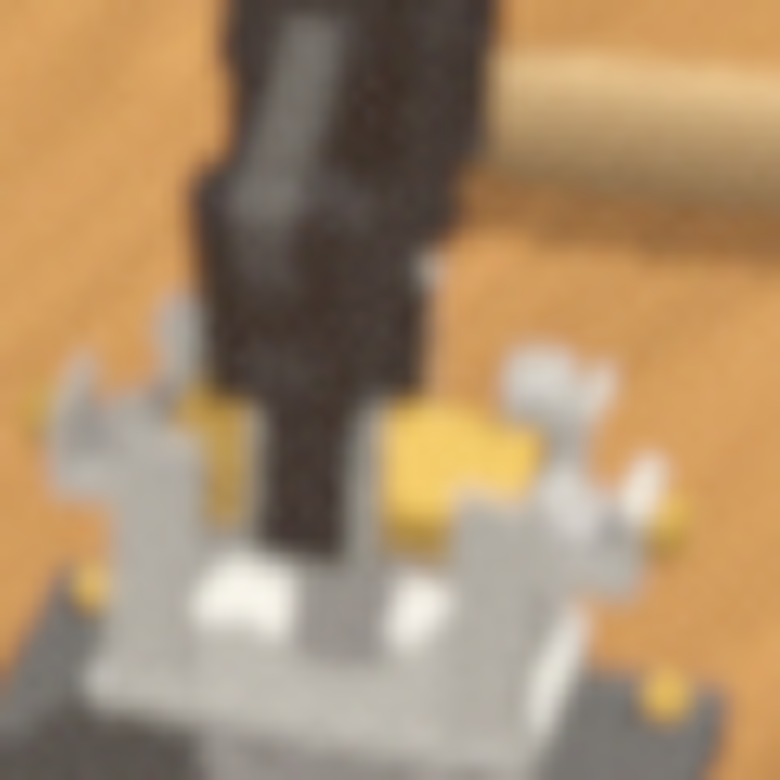

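drive_tool(
  series=[
    [[0.06, -0.01, 0.01], [0, -0.4, 0]],
    [[0.06, 0, 0.02], [0, -0.2, 0]],
  ],
)

```text
time: 12.7
eef_pos: [0.5723, 0.1254, 0.0506]
tcp_rot: [0.702, 0.088, -0.701, 0.089]
contact_force: [-2.6, 1.2, 9.4]
opening: 0.329
```

drive_tool(
  series=[
    [[0.06, 0, 0.02], [0, 0, 0]],
    [[0.06, 0, 0.02], [0, 0, 0]],
  ],
)

```text
time: 12.9
eef_pos: [0.5723, 0.1254, 0.0482]
tcp_rot: [0.703, 0.088, -0.7, 0.089]
contact_force: [-1.9, -1.0, 10.0]
opening: 0.334
```

```bash
python3 - <<'E'
from h import *
goto([.5736,.1266,.06],104.3,1)
from plant import ctrl
s=ctrl.get_state();print(stand(s["eef_pos"]),s["wrist_torque"])
E
```

```text
t 12.9 pos [0.5723 0.1254 0.0482] q [ 0.04  0.29  1.92 -0.    0.93  1.36] open 0.334 F [-1.9 -1.  10. ]
jaw yaw -75.6 d world [0.0013 0.0012 0.0118] rotvec deg [ 0.1  -0.31 -0.09] units tool [-0.235 -0.017 -0.032]
[[-0.235, -0.017, -0.032], [0.1, -0.31, -0.09]]
(np.float64(-0.0016), np.float64(-0.0008)) [ 1.47767538e-04  5.31383380e-01 -5.73967698e-03]
```

drive_tool(
  series=[
    [[0.06, 0, 0.02], [0, -0.2, 0]],
    [[0.06, 0, 0.02], [0, 0, 0]],
  ],
)

```text
time: 13.1
eef_pos: [0.5723, 0.1254, 0.045]
tcp_rot: [0.704, 0.088, -0.699, 0.089]
contact_force: [-0.1, -0.7, 6.2]
opening: 0.331
```

drive_tool(
  series=[
    [[0.06, 0, 0.02], [0, -0.2, 0]],
    [[0.06, 0, 0.02], [0, 0, 0]],
  ],
)

```text
time: 13.3
eef_pos: [0.5723, 0.1254, 0.0413]
tcp_rot: [0.704, 0.088, -0.699, 0.089]
contact_force: [-1.0, -0.4, 6.4]
opening: 0.33
```

drive_tool(
  series=[
    [[0.06, 0, 0.02], [0, -0.2, 0]],
    [[0.06, 0, 0.02], [0, 0, 0]],
  ],
)

```text
time: 13.5
eef_pos: [0.5723, 0.1254, 0.0376]
tcp_rot: [0.704, 0.088, -0.699, 0.089]
contact_force: [0.2, 0.3, 7.0]
opening: 0.33
```

```bash
python3 - <<'E'
from h import *
goto([.5736,.1266,.06],104.3,1)
from plant import ctrl
s=ctrl.get_state();print(stand(s["eef_pos"]),s["wrist_torque"])
S=snap("s18",375,205,30,f=13)
E
```

```text
t 13.5 pos [0.5723 0.1254 0.0376] q [ 0.04  0.31  1.92 -0.    0.91  1.36] open 0.33 F [0.2 0.3 7. ]
jaw yaw -75.64 d world [0.0013 0.0012 0.0224] rotvec deg [ 0.06 -0.38 -0.08] units tool [-0.447 -0.016 -0.034]
[[-0.447, -0.016, -0.034], [0.06, -0.38, -0.08]]
(np.float64(-0.0016), np.float64(-0.0008)) [0.00429987 0.22551422 0.02258117]
```

View pics/s18.png

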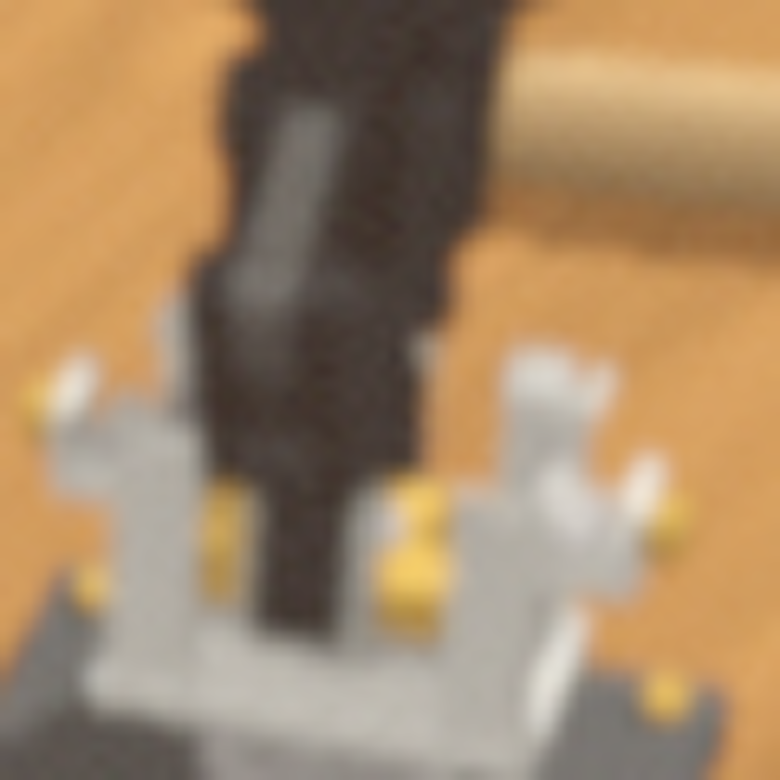

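drive_tool(
  series=[
    [[-0.05, 0, 0], [0, 0, 0]],
    [[-0.05, 0, 0], [0, 0, 0]],
    [[0, 0, 0], [0, 0, 0]],
  ],
)

```text
time: 13.85
eef_pos: [0.5723, 0.1254, 0.0445]
tcp_rot: [0.703, 0.088, -0.7, 0.089]
contact_force: [-2.3, -0.7, 6.0]
opening: 0.333
```

drive_tool(
  series=[
    [[0, 0, 0], [0, 0, 0]],
    [[0, 0, 0], [0, 0, 0]],
  ],
  grip=-0.05,
)

```text
time: 14.05
eef_pos: [0.5719, 0.1256, 0.044]
tcp_rot: [0.703, 0.088, -0.7, 0.088]
contact_force: [0.2, 0.3, -0.6]
opening: 0.477
```

drive_tool(
  series=[
    [[-0.2, -0.02, -0.02], [0, -0.3, 0]],
    [[-0.4, 0, 0], [0, 0, 0]],
    [[-0.6, 0, 0], [0, 0, 0]],
    [[-0.6, 0, 0], [0, 0, 0]],
  ],
)

```text
time: 14.45
eef_pos: [0.5677, 0.1272, 0.1298]
tcp_rot: [-0.695, -0.089, 0.708, -0.088]
contact_force: [0.4, -0.5, -0.6]
opening: 0.476
```

```bash
python3 - <<'E'
from h import *
goto([.555,-.2625,.13],104.5,14)
S=snap("s19",375,215,30,f=13)
E
```

```text
t 14.45 pos [0.5677 0.1272 0.1298] q [ 0.05  0.19  1.87 -0.    1.1   1.37] open 0.476 F [ 0.4 -0.5 -0.6]
jaw yaw -75.66 d world [-1.270e-02 -3.897e-01  2.000e-04] rotvec deg [-0.16  0.97  0.2 ] units tool [7.000e-03 7.488e+00 2.176e+00]
[[0.0, 0.535, 0.155], [-0.01, 0.07, 0.01]]
[[0.0, 0.535, 0.156], [-0.01, 0.07, 0.01]]
[[0.0, 0.535, 0.156], [-0.01, 0.07, 0.01]]
[[0.0, 0.535, 0.156], [-0.01, 0.07, 0.01]]
[[0.0, 0.535, 0.156], [-0.01, 0.07, 0.01]]
[[0.0, 0.535, 0.156], [-0.01, 0.07, 0.01]]
[[0.0, 0.535, 0.156], [-0.01, 0.07, 0.01]]
[[0.0, 0.535, 0.156], [-0.01, 0.07, 0.01]]
[[0.0, 0.535, 0.156], [-0.01, 0.07, 0.01]]
[[-0.0, 0.535, 0.156], [-0.01, 0.07, 0.01]]
[[-0.0, 0.535, 0.156], [-0.01, 0.07, 0.01]]
[[-0.0, 0.535, 0.157], [-0.01, 0.07, 0.01]]
[[-0.0, 0.535, 0.157], [-0.01, 0.07, 0.01]]
[[-0.0, 0.534, 0.157], [-0.01, 0.07, 0.01]]
```

View pics/s19.png

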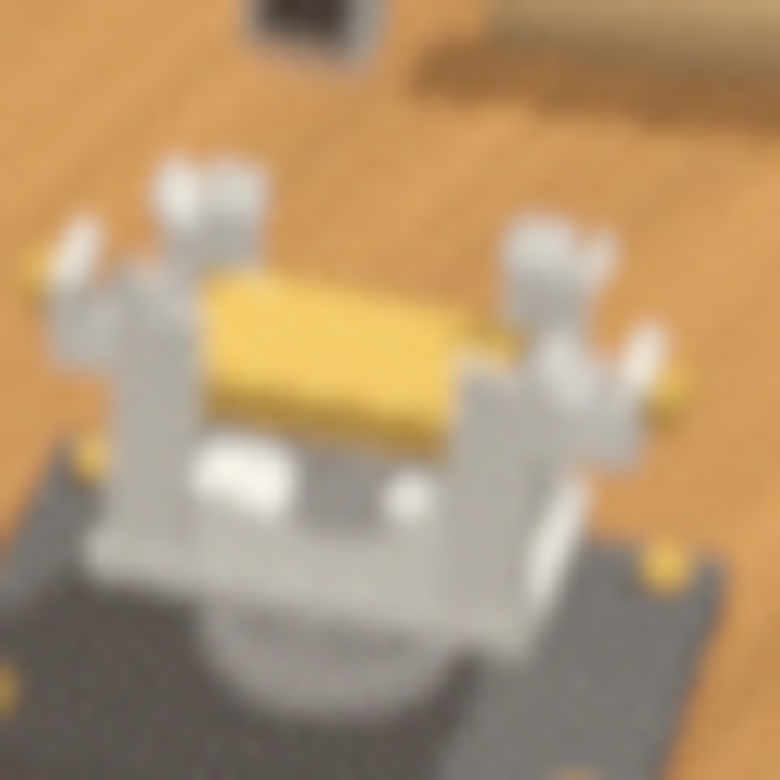

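```bash
python3 - <<'E'
from h import *
S=load("s19"); g=lambda x,y:(x/13+345-.46,y/13+185-.46)
for q,y in(((212,386),-.0155),((442,426),-.0155),((215,415),-.0155),((440,450),-.0155),((215,275),.0145),((500,335),.0145)): print(q,vp(S,g(*q),y))
E
```

```text
(212, 386) (np.float64(-0.0189), np.float64(0.0694))
(442, 426) (np.float64(0.0195), np.float64(0.0701))
(215, 415) (np.float64(-0.0181), np.float64(0.0638))
(440, 450) (np.float64(0.0195), np.float64(0.0654))
(215, 275) (np.float64(-0.0264), np.float64(0.0704))
(500, 335) (np.float64(0.0221), np.float64(0.0691))
```

drive_tool(
  series=[
    [[0, 0.6, 0.16], [0, 0.3, 0]],
    [[0, 0.8, 0.2], [0, 0.3, 0.1]],
    [[0, 0.8, 0.24], [0, 0.3, 0.1]],
    [[0, 0.8, 0.24], [0, 0, 0]],
    [[0, 0.8, 0.24], [0, 0, 0]],
  ],
)

```text
time: 15.0
eef_pos: [0.5696, -0.0701, 0.1411]
tcp_rot: [0.708, 0.092, -0.694, 0.092]
contact_force: [0.8, 0.3, -0.4]
opening: 0.478
```

drive_tool(
  series=[
    [[0, 0.8, 0.24], [0, 0, 0]],
    [[0, 0.8, 0.24], [0, 0, 0]],
    [[0, 0.8, 0.24], [0, 0, 0]],
    [[0, 0.7, 0.2], [0, 0, 0]],
  ],
)

```text
time: 15.4
eef_pos: [0.5645, -0.2385, 0.1414]
tcp_rot: [0.709, 0.091, -0.693, 0.092]
contact_force: [1.3, 1.0, -0.8]
opening: 0.472
```

```bash
python3 - <<'E'
from h import *
goto([.555,-.2625,.06],104.9,2)
S=snap("s20",254,340,40,f=9)
E
```

```text
t 15.4 pos [ 0.5645 -0.2385  0.1414] q [-0.57  0.22  1.81  0.01  1.09  0.73] open 0.472 F [ 1.3  1.  -0.8]
jaw yaw -75.07 d world [-0.0095 -0.024  -0.0814] rotvec deg [ 0.03 -1.22 -0.24] units tool [1.622 0.408 0.342]
[[0.811, 0.204, 0.171], [0.02, -0.61, -0.12]]
[[0.812, 0.206, 0.162], [0.02, -0.61, -0.12]]
```

View pics/s20.png

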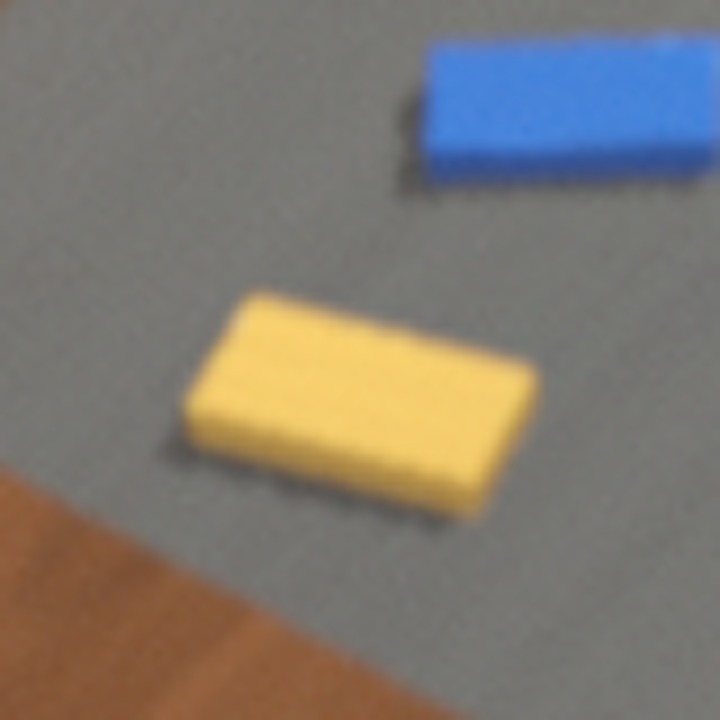

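```bash
python3 - <<'E'
from h import *
S=load("s20"); g=lambda x,y:(x/9+214-.44,y/9+300-.44)
P=np.array([plane(S,g(*q),.01) for q in((186,408),(255,291),(541,367),(477,485))]);print(P.round(4),P.mean(0),[round(float(np.linalg.norm(P[i]-P[i-1])),4) for i in range(4)],[np.degrees(np.arctan2(*(P[i]-P[i-1])[1::-1])) for i in range(4)])
E
```

```text
[[ 0.5302 -0.2843  0.01  ]
 [ 0.5221 -0.253   0.01  ]
 [ 0.5813 -0.2387  0.01  ]
 [ 0.5889 -0.2695  0.01  ]] [ 0.55562467 -0.2613836   0.01      ] [0.0605, 0.0323, 0.061, 0.0317] [np.float64(-165.91160546310348), np.float64(104.60242290786458), np.float64(13.567361900603018), np.float64(-76.23831148007243)]
```

drive_tool(
  series=[
    [[0.5, 0.2, 0.17], [0, -0.6, -0.1]],
    [[0.5, 0.2, 0.17], [0, -0.6, -0.1]],
    [[0.5, 0, 0], [0, 0, 0]],
    [[0, 0, 0], [0, 0, 0]],
  ],
  grip=0.05,
)

```text
time: 15.85
eef_pos: [0.5548, -0.2727, 0.0663]
tcp_rot: [0.703, 0.086, -0.7, 0.091]
contact_force: [0.8, 0.5, -1.3]
opening: 0.525
```

```bash
python3 - <<'E'
from h import *
goto([.555,-.2625,.03],104.9,1)
S=snap("s21",254,335,45,f=8)
E
```

```text
t 15.85 pos [ 0.5548 -0.2727  0.0663] q [-0.62  0.33  1.83 -0.    0.98  0.7 ] open 0.525 F [ 0.8  0.5 -1.3]
jaw yaw -75.58 d world [ 0.0002  0.0102 -0.0363] rotvec deg [-0.48 -0.15 -0.47] units tool [ 0.724 -0.203 -0.052]
[[0.724, -0.203, -0.052], [-0.48, -0.15, -0.47]]
```

View pics/s21.png

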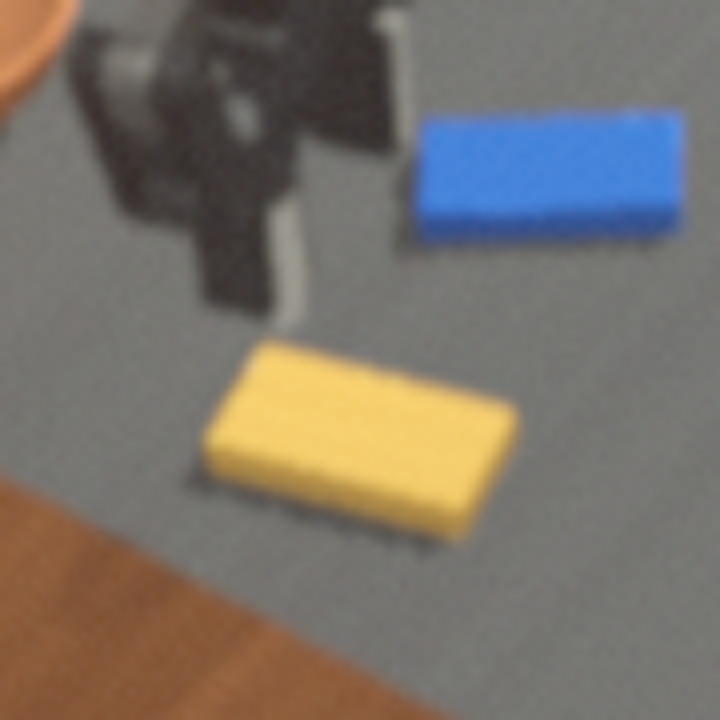

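drive_tool(
  series=[
    [[0.2, -0.2, -0.05], [0, 0, -0.4]],
    [[0.4, 0, 0], [0, 0, 0]],
    [[0.2, 0, 0], [0, 0, 0]],
    [[0, 0, 0], [0, 0, 0]],
  ],
)

```text
time: 16.3
eef_pos: [0.5604, -0.2619, 0.0323]
tcp_rot: [0.706, 0.087, -0.697, 0.092]
contact_force: [-0.3, 0.3, 0.1]
opening: 0.527
```

```bash
python3 - <<'E'
from h import *
goto([.5555,-.262,-.0],104.3,1)
E
```

```text
t 16.3 pos [ 0.5604 -0.2619  0.0323] q [-0.6   0.37  1.84  0.    0.91  0.71] open 0.527 F [-0.3  0.3  0.1]
jaw yaw -75.45 d world [-0.0049 -0.0001 -0.0323] rotvec deg [ 0.26 -0.66 -0.54] units tool [ 0.644 -0.028  0.102]
[[0.644, -0.028, 0.102], [0.26, -0.66, -0.54]]
```

drive_tool(
  series=[
    [[0.2, -0.01, 0.1], [0.2, -0.6, -0.5]],
    [[0.2, 0, 0.02], [0, 0, 0]],
    [[0, 0, 0], [0, 0, 0]],
  ],
)

```text
time: 16.6
eef_pos: [0.5557, -0.2629, 0.0131]
tcp_rot: [0.703, 0.088, -0.7, 0.089]
contact_force: [-0.3, -0.4, -0.6]
opening: 0.526
```

```bash
python3 - <<'E'
from h import *
goto([.5555,-.262,-.01],104.3,1)
S=snap("s22",254,335,45,f=8)
E
```

```text
t 16.6 pos [ 0.5557 -0.2629  0.0131] q [-0.61  0.4   1.85  0.    0.89  0.71] open 0.526 F [-0.3 -0.4 -0.6]
jaw yaw -75.59 d world [-0.0002  0.0009 -0.0231] rotvec deg [ 0.11 -0.15 -0.14] units tool [ 0.462 -0.02  -0.   ]
[[0.462, -0.02, -0.0], [0.11, -0.15, -0.14]]
```

View pics/s22.png

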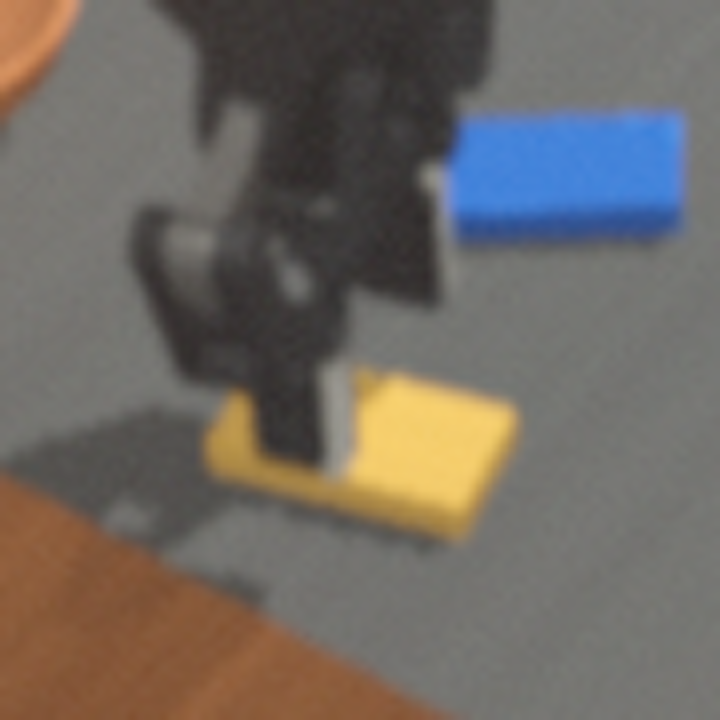

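drive_tool(
  series=[
    [[0.15, -0.02, 0], [0.1, -0.2, -0.1]],
    [[0.15, 0, 0.01], [0, 0, 0]],
    [[0, 0, 0], [0, 0, 0]],
  ],
)

```text
time: 16.95
eef_pos: [0.5559, -0.263, -0.0016]
tcp_rot: [0.702, 0.087, -0.701, 0.089]
contact_force: [0.5, 0.6, -0.5]
opening: 0.526
```

```bash
python3 - <<'E'
from h import *
goto([.5555,-.262,-.0115],104.3,1)
S=snap("s23",254,335,45,f=8)
E
```

```text
t 16.95 pos [ 0.5559 -0.263  -0.0016] q [-0.61  0.43  1.85 -0.    0.86  0.72] open 0.526 F [ 0.5  0.6 -0.5]
jaw yaw -75.73 d world [-0.0004  0.001  -0.0099] rotvec deg [-0.03 -0.04 -0.15] units tool [ 0.198 -0.022  0.004]
[[0.198, -0.022, 0.004], [-0.03, -0.04, -0.15]]
```

View pics/s23.png

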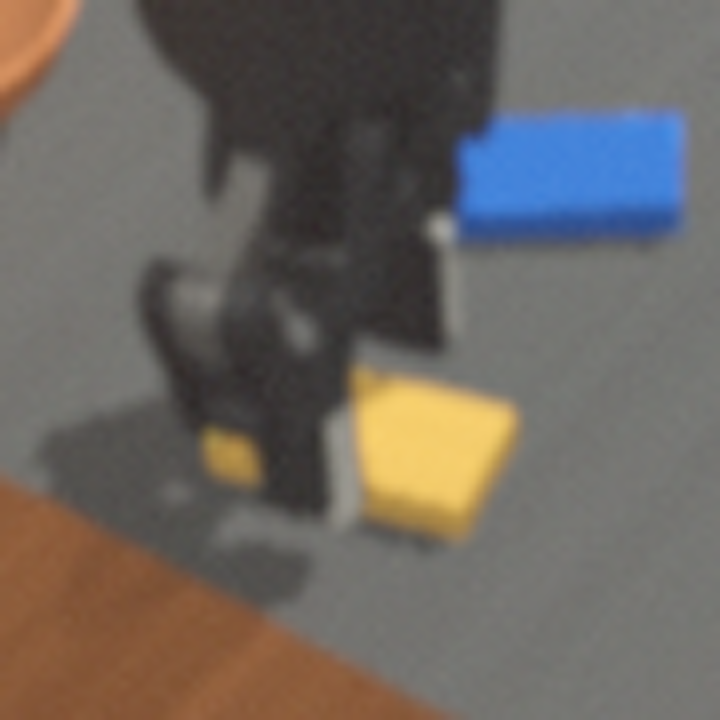

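```bash
python3 - <<'E'
from h import *
S=load("s23"); g=lambda x,y:(x/8+209-.44,y/8+290-.44)
for z in(.013,.0155,.018):
  print(z,[(((plane(S,g(*q),z)[:2]-[.5559,-.263])@np.stack([UX,UY],1))*1000).round(1).tolist() for q in((266,503),(325,516),(355,522),(345,350+0),(440,348),(460,335))])
print([(((plane(S,g(*q),.01)[:2]-[.5559,-.263])@np.stack([UX,UY],1))*1000).round(1).tolist() for q in((519,408),(470,515),)])
S=load("s22")
E
```

```text
0.013 [[-9.3, -28.1], [4.1, -27.5], [10.8, -27.0], [-11.2, 17.8], [8.4, 25.1], [11.1, 30.1]]
0.0155 [[-8.2, -30.1], [5.1, -29.5], [11.8, -29.0], [-10.1, 15.7], [9.5, 22.9], [12.2, 27.9]]
0.018 [[-7.1, -32.1], [6.2, -31.4], [12.8, -31.0], [-9.0, 13.6], [10.5, 20.7], [13.2, 25.7]]
[[30.4, 16.6], [32.0, -15.1]]
```

drive_tool(
  series=[
    [[0.1, -0.02, 0], [0, 0, -0.1]],
    [[0.06, 0, 0.01], [0, 0, 0]],
    [[0, 0, 0], [0, 0, 0]],
  ],
)

```text
time: 17.3
eef_pos: [0.5558, -0.2625, -0.0094]
tcp_rot: [0.702, 0.087, -0.701, 0.088]
contact_force: [-0.1, -0.1, 0.6]
opening: 0.531
```

```bash
python3 - <<'E'
from h import *
goto([.5555,-.262,-.0115],104.3,1)
E
```

```text
t 17.3 pos [ 0.5558 -0.2625 -0.0094] q [-0.61  0.44  1.85  0.    0.85  0.72] open 0.531 F [-0.1 -0.1  0.6]
jaw yaw -75.73 d world [-0.0003  0.0005 -0.0021] rotvec deg [-0.03 -0.1  -0.11] units tool [ 0.041 -0.011  0.003]
[[0.041, -0.011, 0.003], [-0.03, -0.1, -0.11]]
```

drive_tool(
  series=[
    [[0.04, -0.01, 0.01], [0, 0, 0]],
    [[0, 0, 0], [0, 0, 0]],
    [[0, 0, 0], [0, 0, 0]],
    [[0, 0, 0], [0, 0, 0]],
    [[0, 0, 0], [0, 0, 0]],
  ],
  grip=-0.6,
)

```text
time: 17.8
eef_pos: [0.5562, -0.2626, -0.0096]
tcp_rot: [0.703, 0.087, -0.7, 0.089]
contact_force: [-0.2, -0.2, 1.4]
opening: 0.331
```

drive_tool(
  series=[
    [[-0.3, 0, 0], [0, 0, 0]],
    [[-0.5, 0, 0], [0, 0, 0]],
    [[-0.8, 0, 0], [0, 0, 0]],
    [[-0.8, 0, 0], [0, 0, 0]],
    [[-0.6, 0, 0], [0, 0, 0]],
  ],
)

```text
time: 18.3
eef_pos: [0.5508, -0.2592, 0.1396]
tcp_rot: [-0.698, -0.091, 0.705, -0.085]
contact_force: [0.2, -1.0, -1.3]
opening: 0.329
```

```bash
python3 - <<'E'
from h import *
goto([.5730,.1262,.14],104.3,10)
S=snap("s24",254,300,60,f=6)
E
```

```text
t 18.3 pos [ 0.5508 -0.2592  0.1396] q [-0.61  0.23  1.8   0.    1.12  0.72] open 0.329 F [ 0.2 -1.  -1.3]
jaw yaw -75.75 d world [0.0222 0.3854 0.0004] rotvec deg [-0.05  0.46  0.56] units tool [ 0.045 -7.361 -2.329]
[[0.005, -0.736, -0.233], [-0.0, 0.05, 0.06]]
[[0.004, -0.736, -0.233], [-0.0, 0.05, 0.06]]
[[0.003, -0.736, -0.233], [-0.0, 0.05, 0.06]]
[[0.003, -0.736, -0.233], [-0.0, 0.05, 0.06]]
[[0.002, -0.736, -0.233], [-0.0, 0.05, 0.06]]
[[0.002, -0.736, -0.233], [-0.0, 0.05, 0.06]]
[[0.001, -0.736, -0.233], [-0.0, 0.05, 0.06]]
[[0.001, -0.736, -0.233], [-0.0, 0.05, 0.06]]
[[0.0, -0.736, -0.233], [-0.0, 0.05, 0.06]]
[[-0.0, -0.736, -0.233], [-0.0, 0.05, 0.06]]
```

View pics/s24.png

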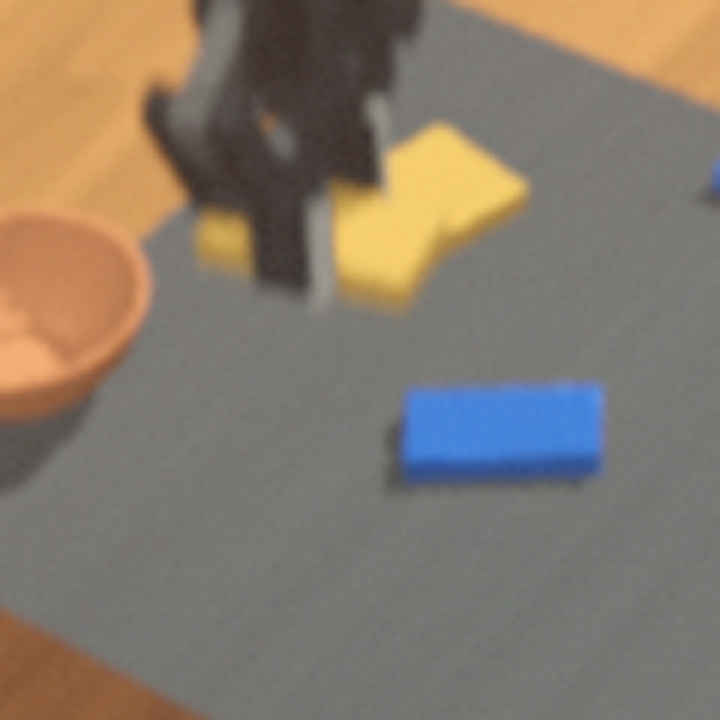

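drive_tool(
  series=[
    [[0, -0.5, -0.16], [0, 0, 0]],
    [[0, -0.75, -0.23], [0, 0.2, 0.2]],
    [[0, -0.75, -0.23], [0, 0.2, 0.2]],
    [[0, -0.75, -0.23], [0, 0, 0.1]],
    [[0, -0.75, -0.23], [0, 0, 0]],
  ],
)

```text
time: 18.85
eef_pos: [0.5652, -0.0792, 0.1525]
tcp_rot: [0.708, 0.079, -0.696, 0.09]
contact_force: [0.7, 0.0, -1.1]
opening: 0.332
```

drive_tool(
  series=[
    [[0, -0.75, -0.23], [0, 0, 0]],
    [[0, -0.75, -0.23], [0, 0, 0]],
    [[0, -0.75, -0.23], [0, 0, 0]],
    [[0, -0.75, -0.23], [0, 0, 0]],
    [[0, -0.5, -0.16], [0, 0, 0]],
  ],
)

```text
time: 19.35
eef_pos: [0.5741, 0.1126, 0.1519]
tcp_rot: [0.708, 0.079, -0.696, 0.09]
contact_force: [0.0, -0.9, -1.7]
opening: 0.329
```

drive_tool(
  series=[
    [[0, 0, 0], [0, 0, 0]],
    [[0, 0, 0], [0, 0, 0]],
  ],
)

```text
time: 19.55
eef_pos: [0.5732, 0.1161, 0.1521]
tcp_rot: [0.708, 0.082, -0.695, 0.092]
contact_force: [0.2, -0.7, -1.8]
opening: 0.332
```

```bash
python3 - <<'E'
from h import *
goto([.5739,.1259,.11],104.3,1)
E
```

```text
t 19.55 pos [0.5732 0.1161 0.1521] q [ 0.03  0.15  1.87 -0.01  1.1   1.36] open 0.332 F [ 0.2 -0.7 -1.8]
jaw yaw -75.91 d world [ 0.0007  0.0098 -0.0421] rotvec deg [-0.2  -0.92 -0.96] units tool [ 0.84  -0.201 -0.049]
[[0.84, -0.201, -0.049], [-0.2, -0.92, -0.96]]
```

drive_tool(
  series=[
    [[0.3, -0.2, -0.05], [-0.2, -0.9, -0.9]],
    [[0.3, 0, 0], [0, 0, 0]],
    [[0.2, 0, 0], [0, 0, 0]],
    [[0, 0, 0], [0, 0, 0]],
  ],
)

```text
time: 19.95
eef_pos: [0.5735, 0.1223, 0.1106]
tcp_rot: [0.702, 0.086, -0.702, 0.088]
contact_force: [-0.3, -0.7, -1.2]
opening: 0.332
```

```bash
python3 - <<'E'
from h import *
goto([.5739,.1259,.08],104.3,1)
from plant import ctrl
print(stand(ctrl.get_state()["eef_pos"]))
S=snap("s25",375,205,30,f=13)
E
```

```text
t 19.95 pos [0.5735 0.1223 0.1106] q [ 0.04  0.21  1.89 -0.    1.05  1.36] open 0.332 F [-0.3 -0.7 -1.2]
jaw yaw -75.9 d world [ 0.0004  0.0036 -0.0306] rotvec deg [-0.2  -0.02 -0.16] units tool [ 0.612 -0.069 -0.024]
[[0.612, -0.069, -0.024], [-0.2, -0.02, -0.16]]
(np.float64(-0.0012), np.float64(-0.0041))
```

View pics/s25.png

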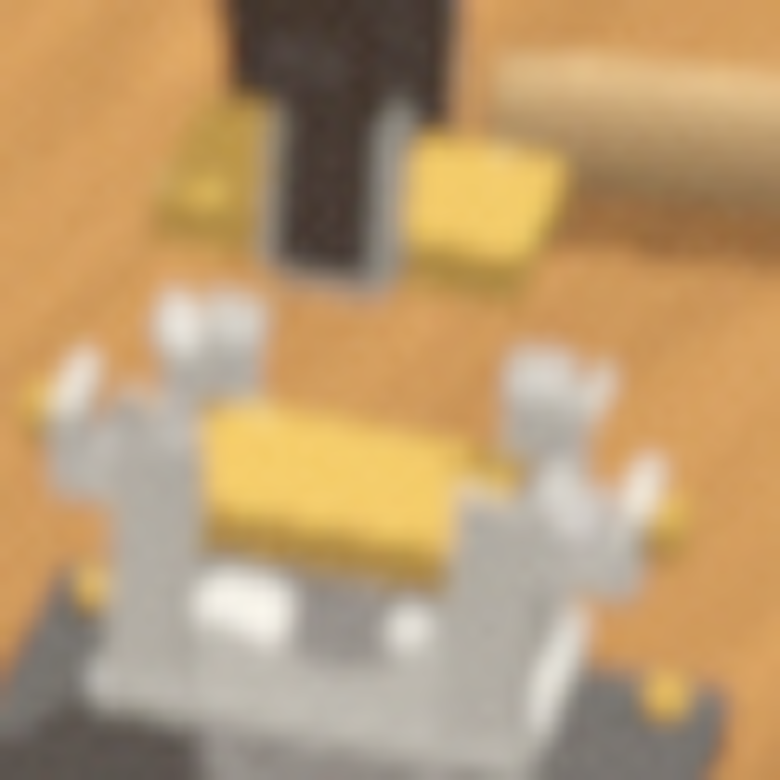

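```bash
python3 - <<'E'
from h import *
S=load("s25"); g=lambda x,y:(x/13+345-.46,y/13+175-.46)
for q in((156,236),(527,300)): print(vp(S,g(*q),-.0191))
print([vp(S,g(*q),-.024) for q in((262,265),(398,290))])
print("posts",[vp(S,g(*q),.01625) for q in((267,300),(506,350))])
E
```

```text
(np.float64(-0.03), np.float64(0.1232))
(np.float64(0.0301), np.float64(0.1238))
[(np.float64(-0.0114), np.float64(0.1246)), (np.float64(0.0105), np.float64(0.1246))]
posts [(np.float64(-0.0192), np.float64(0.0916)), (np.float64(0.0211), np.float64(0.0904))]
```

drive_tool(
  series=[
    [[0.2, -0.08, -0.01], [-0.2, 0, -0.1]],
    [[0.2, 0, 0.01], [0, 0, 0]],
    [[0.1, 0, 0], [0, 0, 0]],
    [[0, 0, 0], [0, 0, 0]],
  ],
)

```text
time: 20.4
eef_pos: [0.5738, 0.1253, 0.0853]
tcp_rot: [0.703, 0.087, -0.7, 0.088]
contact_force: [-0.3, 0.5, -1.9]
opening: 0.33
```

```bash
python3 - <<'E'
from h import *
goto([.5732,.1257,.07],104.3,1)
from plant import ctrl
print(stand(ctrl.get_state()["eef_pos"]))
E
```

```text
t 20.4 pos [0.5738 0.1253 0.0853] q [ 0.04  0.24  1.9  -0.    1.    1.37] open 0.33 F [-0.3  0.5 -1.9]
jaw yaw -75.78 d world [-0.0006  0.0004 -0.0153] rotvec deg [-0.08 -0.19 -0.11] units tool [ 0.306 -0.011  0.01 ]
[[0.306, -0.011, 0.01], [-0.08, -0.19, -0.11]]
(np.float64(-0.0003), np.float64(-0.0013))
```

drive_tool(
  series=[
    [[0.1, -0.01, 0.02], [-0.1, -0.2, -0.1]],
    [[0.1, 0, 0.02], [0, 0, 0]],
    [[0, 0, 0], [0, 0, 0]],
  ],
)

```text
time: 20.7
eef_pos: [0.5719, 0.1254, 0.0748]
tcp_rot: [0.702, 0.088, -0.701, 0.088]
contact_force: [0.2, 0.6, -2.5]
opening: 0.331
```

drive_tool(
  series=[
    [[0.08, 0, 0.02], [0, -0.2, 0]],
    [[0.04, 0, 0.02], [0, 0, 0]],
  ],
)

```text
time: 20.9
eef_pos: [0.5735, 0.1254, 0.0723]
tcp_rot: [0.703, 0.088, -0.7, 0.088]
contact_force: [0.6, 0.8, 3.1]
opening: 0.331
```

```bash
python3 - <<'E'
from h import *
goto([.5732,.1257,.065],104.3,1)
from plant import ctrl
print(stand(ctrl.get_state()["eef_pos"]))
S=snap("s26",375,205,30,f=13)
E
```

```text
t 20.9 pos [0.5735 0.1254 0.0723] q [ 0.04  0.26  1.9  -0.    0.97  1.36] open 0.331 F [0.6 0.8 3.1]
jaw yaw -75.67 d world [-0.0003  0.0003 -0.0073] rotvec deg [ 0.03 -0.28 -0.07] units tool [ 0.146 -0.007  0.006]
[[0.146, -0.007, 0.006], [0.03, -0.28, -0.07]]
(np.float64(-0.0005), np.float64(-0.0011))
```

View pics/s26.png

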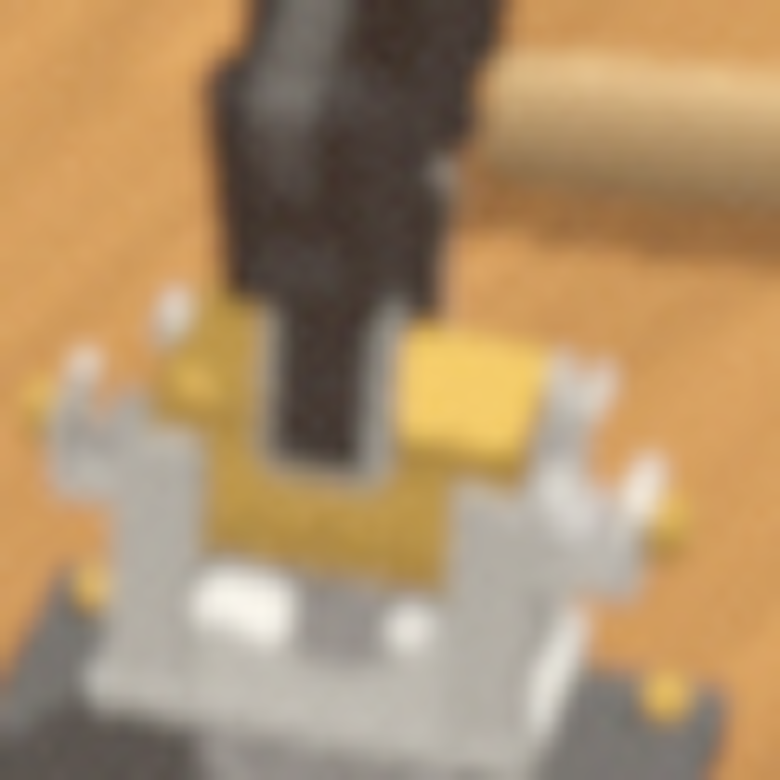

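drive_tool(
  series=[
    [[-0.02, 0, -0.05], [0, -0.2, 0]],
    [[0.04, 0, 0], [0, 0, 0]],
  ],
)

```text
time: 21.15
eef_pos: [0.5764, 0.126, 0.072]
tcp_rot: [0.702, 0.088, -0.701, 0.089]
contact_force: [-1.6, -0.6, 9.7]
opening: 0.331
```

```bash
python3 - <<'E'
from h import *
goto([.5745,.126,.065],104.3,1)
from plant import ctrl
print(stand(ctrl.get_state()["eef_pos"]))
E
```

```text
t 21.15 pos [0.5764 0.126  0.072 ] q [ 0.04  0.27  1.9  -0.    0.98  1.37] open 0.331 F [-1.6 -0.6  9.7]
jaw yaw -75.66 d world [-0.0019 -0.     -0.007 ] rotvec deg [ 0.04 -0.12 -0.1 ] units tool [ 0.139 -0.009  0.037]
[[0.139, -0.009, 0.037], [0.04, -0.12, -0.1]]
(np.float64(0.0025), np.float64(-0.0012))
```

```bash
python3 - <<'E'
from h import *
from plant import ctrl
print(ctrl.get_state()["wrist_torque"])
S=snap("s27",375,205,30,f=13)
S=snap("t27",262,225,28,"top",f=12)
E
```

```text
[0.05138385 0.03713725 0.02086187]
```

View pics/s27.png

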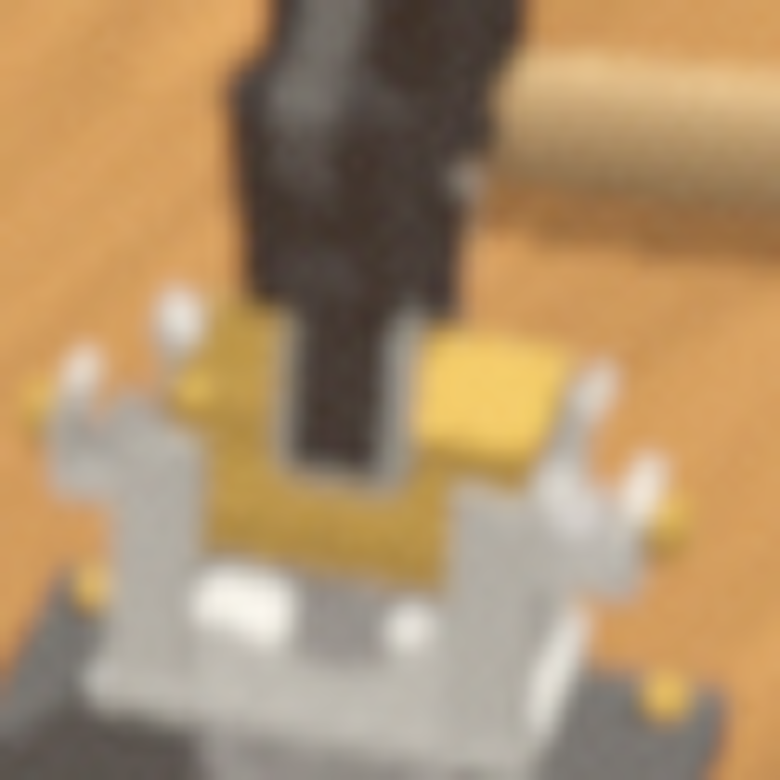

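View pics/t27.png

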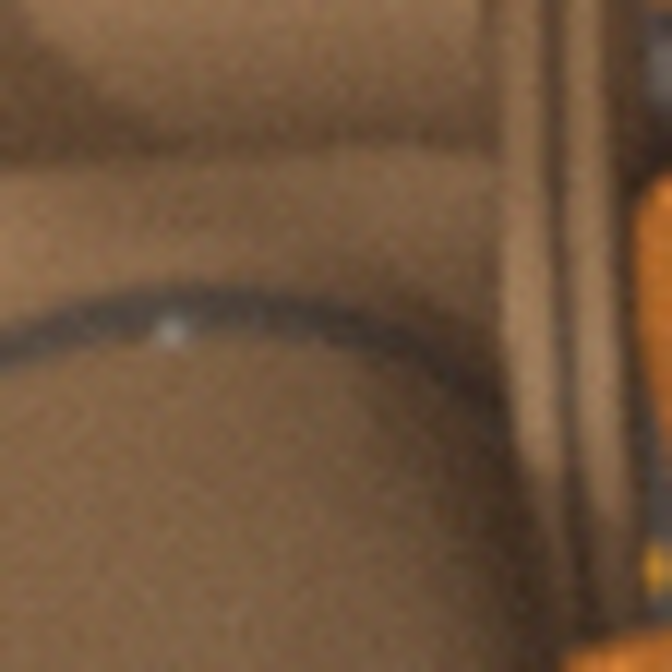

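```bash
python3 - <<'E'
from h import *
g=lambda x,y:(x/13+345-.46,y/13+175-.46)
S=load("s27")
print("bottom near",[vp(S,g(*q),-.0162) for q in((180,415),(410,455),(530,470))],"top near",[vp(S,g(*q),-.0162) for q in((415,428),(550,440))])
print("tips",[vp(S,g(*q),-.021) for q in((292,470),(408,490))])
print("catch a top far", [vp(S,g(*q),.0138) for q in((560,352),)])
S=load("s14"); print("s14 tips",[vp(S,g(*q),-.02) for q in((280,490),(400,510))])
S=load("s13"); print("s13 tips",[vp(S,g(*q),-.02) for q in((280,455),(400,480))])
S=load("s25"); print("near post tops",[vp(S,g(*q),-.0162) for q in((130,400),(200,430),(460,480),(540,490))],[vp(S,g(*q),-.0205) for q in((130,400),(200,430),(460,480),(540,490))])
E
```

```text
bottom near [(np.float64(-0.0251), np.float64(0.0883)), (np.float64(0.013), np.float64(0.0889)), (np.float64(0.0326), np.float64(0.0903))] top near [(np.float64(0.0135), np.float64(0.0942)), (np.float64(0.0353), np.float64(0.0967))]
tips [(np.float64(-0.005), np.float64(0.0851)), (np.float64(0.0141), np.float64(0.0855))]
catch a top far [(np.float64(0.0304), np.float64(0.0936))]
s14 tips [(np.float64(-0.0069), np.float64(0.0801)), (np.float64(0.0129), np.float64(0.0806))]
s13 tips [(np.float64(-0.0073), np.float64(0.0868)), (np.float64(0.0125), np.float64(0.0864))]
near post tops [(np.float64(-0.0335), np.float64(0.0894)), (np.float64(-0.0216), np.float64(0.0861)), (np.float64(0.0215), np.float64(0.0859)), (np.float64(0.0345), np.float64(0.0869))] [(np.float64(-0.0324), np.float64(0.0923)), (np.float64(-0.0206), np.float64(0.0891)), (np.float64(0.0223), np.float64(0.0889)), (np.float64(0.0352), np.float64(0.0898))]
```

drive_tool(
  series=[
    [[-0.06, -0.01, 0.03], [0, -0.1, 0]],
    [[0, 0, 0.01], [0, 0, 0]],
  ],
)

```text
time: 21.45
eef_pos: [0.5736, 0.1259, 0.0747]
tcp_rot: [-0.701, -0.088, 0.702, -0.089]
contact_force: [0.2, 0.4, -1.0]
opening: 0.329
```

```bash
python3 - <<'E'
from h import *
goto([.5748,.126,.065],104.3,1)
from plant import ctrl
print(stand(ctrl.get_state()["eef_pos"]),ctrl.get_state()["wrist_torque"])
E
```

```text
t 21.45 pos [0.5736 0.1259 0.0747] q [ 0.04  0.26  1.9  -0.    0.98  1.37] open 0.329 F [ 0.2  0.4 -1. ]
jaw yaw -75.65 d world [ 0.0012  0.0001 -0.0097] rotvec deg [ 0.05  0.07 -0.1 ] units tool [ 0.193  0.003 -0.023]
[[0.193, 0.003, -0.023], [0.05, 0.07, -0.1]]
(np.float64(-0.0002), np.float64(-0.0007)) [-0.00523826 -0.02129479  0.03093629]
```

drive_tool(
  series=[
    [[0, 0, -0.03], [0, 0, 0]],
    [[0.05, 0, 0], [0, 0, 0]],
    [[0.02, 0, 0.0], [0, 0, 0]],
  ],
)

```text
time: 21.75
eef_pos: [0.5737, 0.1261, 0.0692]
tcp_rot: [-0.7, -0.088, 0.703, -0.089]
contact_force: [0.4, -0.4, -0.2]
opening: 0.324
```

```bash
python3 - <<'E'
from h import *
goto([.5748,.126,.065],104.3,1)
from plant import ctrl
print(stand(ctrl.get_state()["eef_pos"]),ctrl.get_state()["wrist_torque"])
E
```

```text
t 21.75 pos [0.5737 0.1261 0.0692] q [ 0.04  0.27  1.9  -0.    0.98  1.37] open 0.324 F [ 0.4 -0.4 -0.2]
jaw yaw -75.65 d world [ 0.0011 -0.0001 -0.0042] rotvec deg [ 0.05  0.25 -0.07] units tool [ 0.083  0.008 -0.021]
[[0.083, 0.008, -0.021], [0.05, 0.25, -0.07]]
(np.float64(-0.0001), np.float64(-0.0005)) [ 0.01716141 -0.04936435 -0.01369336]
```

drive_tool(
  series=[
    [[0.04, 0, 0], [0, 0.2, 0]],
    [[0.03, 0, 0], [0, 0, 0]],
  ],
)

```text
time: 21.95
eef_pos: [0.5749, 0.1263, 0.0665]
tcp_rot: [0.702, 0.088, -0.701, 0.089]
contact_force: [-2.1, -0.4, 5.4]
opening: 0.332
```

drive_tool(
  series=[
    [[0.04, 0, 0], [0, 0, 0]],
    [[0.02, 0, 0], [0, 0, 0]],
  ],
)

```text
time: 22.15
eef_pos: [0.5753, 0.1263, 0.0656]
tcp_rot: [0.702, 0.088, -0.701, 0.089]
contact_force: [-3.0, -0.4, 4.2]
opening: 0.328
```

```bash
python3 - <<'E'
from h import *
goto([.5748,.126,.065],104.3,1)
from plant import ctrl
print(stand(ctrl.get_state()["eef_pos"]),ctrl.get_state()["wrist_torque"])
S=snap("s28",375,205,30,f=13)
E
```

```text
t 22.15 pos [0.5753 0.1263 0.0656] q [ 0.04  0.28  1.9  -0.    0.96  1.37] open 0.328 F [-3.  -0.4  4.2]
jaw yaw -75.63 d world [-0.0005 -0.0003 -0.0006] rotvec deg [ 0.07 -0.09 -0.1 ] units tool [0.012 0.003 0.012]
[[0.012, 0.003, 0.012], [0.07, -0.09, -0.1]]
(np.float64(0.0015), np.float64(-0.0007)) [ 0.00986804  0.37806891 -0.07050755]
```

View pics/s28.png

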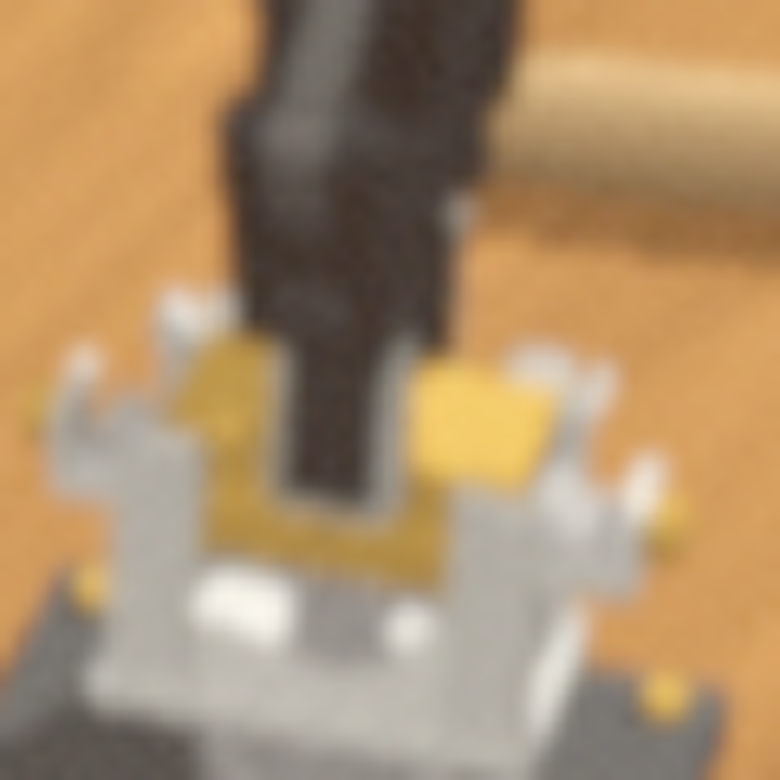

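drive_tool(
  series=[
    [[0.02, 0, 0.04], [0, 0, 0]],
    [[0.03, 0, 0.02], [0, 0, 0]],
  ],
)

```text
time: 22.4
eef_pos: [0.5749, 0.1261, 0.0654]
tcp_rot: [0.705, 0.088, -0.699, 0.089]
contact_force: [-1.7, 1.7, 6.4]
opening: 0.325
```

drive_tool(
  series=[
    [[0.05, 0, 0.03], [0, 0, 0]],
    [[0.05, 0, 0.02], [0, 0, 0]],
  ],
)

```text
time: 22.6
eef_pos: [0.5756, 0.126, 0.0643]
tcp_rot: [0.707, 0.088, -0.696, 0.089]
contact_force: [-2.1, 0.8, 9.4]
opening: 0.334
```

```bash
python3 - <<'E'
from h import *
goto([.5748,.126,.065],104.3,1)
from plant import ctrl
print(stand(ctrl.get_state()["eef_pos"]),ctrl.get_state()["wrist_torque"])
E
```

```text
t 22.6 pos [0.5756 0.126  0.0643] q [0.04 0.27 1.91 0.   0.95 1.36] open 0.334 F [-2.1  0.8  9.4]
jaw yaw -75.66 d world [-0.0008 -0.      0.0007] rotvec deg [ 0.04 -0.92 -0.16] units tool [-0.015 -0.003  0.016]
[[-0.015, -0.003, 0.016], [0.04, -0.92, -0.16]]
(np.float64(0.0017), np.float64(-0.001)) [ 0.07961366  0.18940918 -0.02841956]
```

drive_tool(
  series=[
    [[-0.02, 0, 0.02], [0, -0.8, -0.1]],
    [[0, 0, 0], [0, 0, 0]],
    [[0, 0, 0], [0, 0, 0]],
  ],
  grip=-0.15,
)

```text
time: 22.9
eef_pos: [0.5735, 0.1255, 0.064]
tcp_rot: [-0.701, -0.088, 0.702, -0.089]
contact_force: [-0.6, -0.1, -1.0]
opening: 0.426
```

```bash
python3 - <<'E'
from h import *
from plant import ctrl
goto([.5737,.126,.065],104.3,1)
print(stand(ctrl.get_state()["eef_pos"]),ctrl.get_state()["wrist_torque"])
S=snap("s29",375,205,30,f=13)
E
```

```text
t 22.9 pos [0.5735 0.1255 0.064 ] q [ 0.04  0.27  1.9  -0.    0.96  1.36] open 0.426 F [-0.6 -0.1 -1. ]
jaw yaw -75.64 d world [0.0002 0.0005 0.001 ] rotvec deg [ 0.06  0.04 -0.06] units tool [-0.02  -0.008 -0.006]
[[-0.02, -0.008, -0.006], [0.06, 0.04, -0.06]]
(np.float64(-0.0005), np.float64(-0.001)) [ 0.02764891  0.01439735 -0.01043716]
```

View pics/s29.png

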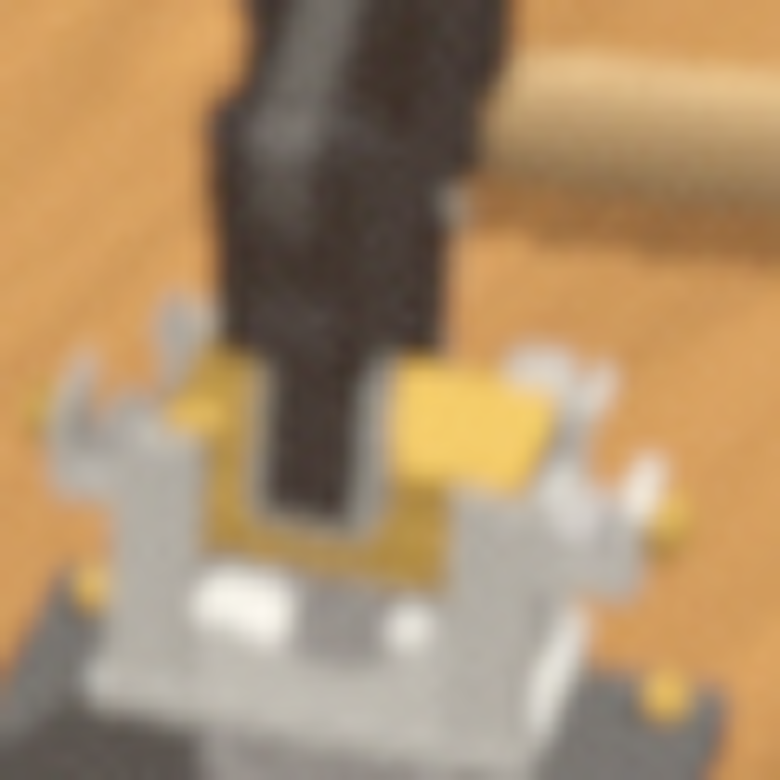

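drive_tool(
  series=[
    [[-0.01, -0.01, -0.05], [0, 0, 0]],
    [[0, 0, 0], [0, 0, 0]],
  ],
)

```text
time: 23.15
eef_pos: [0.5751, 0.1265, 0.0633]
tcp_rot: [-0.701, -0.088, 0.702, -0.089]
contact_force: [0.1, 0.3, -0.7]
opening: 0.427
```

drive_tool(
  series=[
    [[0, 0, 0], [0, 0, 0]],
    [[0, 0, 0], [0, 0, 0]],
    [[0, 0, 0], [0, 0, 0]],
  ],
  grip=-0.6,
)

```text
time: 23.45
eef_pos: [0.575, 0.1265, 0.0632]
tcp_rot: [-0.7, -0.088, 0.703, -0.089]
contact_force: [0.2, -0.1, 0.2]
opening: 0.331
```

```bash
python3 - <<'E'
from h import *
from plant import ctrl
goto([.5737,.126,.065],104.3,1)
print(stand(ctrl.get_state()["eef_pos"]),ctrl.get_state()["wrist_torque"])
E
```

```text
t 23.45 pos [0.575  0.1265 0.0632] q [ 0.04  0.28  1.9  -0.    0.97  1.37] open 0.331 F [ 0.2 -0.1  0.2]
jaw yaw -75.64 d world [-0.0013 -0.0005  0.0018] rotvec deg [ 0.06  0.19 -0.04] units tool [-0.035  0.003  0.028]
[[-0.035, 0.003, 0.028], [0.06, 0.19, -0.04]]
(np.float64(0.0012), np.float64(-0.0005)) [ 0.04153449  0.00375079 -0.01839528]
```

drive_tool(
  series=[
    [[0.06, 0, 0.02], [0, 0.2, 0]],
    [[0.06, 0, 0.03], [0, 0, 0]],
  ],
)

```text
time: 23.65
eef_pos: [0.5758, 0.1264, 0.0614]
tcp_rot: [0.704, 0.088, -0.699, 0.088]
contact_force: [-2.0, 0.0, 11.7]
opening: 0.329
```

drive_tool(
  series=[
    [[0.05, 0, 0.03], [0, 0, 0]],
    [[0.05, 0, 0.02], [0, 0, 0]],
  ],
)

```text
time: 23.85
eef_pos: [0.5759, 0.1265, 0.0613]
tcp_rot: [0.706, 0.088, -0.697, 0.088]
contact_force: [-3.3, -0.8, 10.0]
opening: 0.332
```

```bash
python3 - <<'E'
from h import *
from plant import ctrl
goto([.5737,.126,.065],104.3,1)
print(stand(ctrl.get_state()["eef_pos"]),ctrl.get_state()["wrist_torque"])
E
```

```text
t 23.85 pos [0.5759 0.1265 0.0613] q [0.04 0.28 1.91 0.   0.95 1.36] open 0.332 F [-3.3 -0.8 10. ]
jaw yaw -75.65 d world [-0.0022 -0.0005  0.0037] rotvec deg [ 0.05 -0.72 -0.09] units tool [-0.075 -0.002  0.044]
[[-0.075, -0.002, 0.044], [0.05, -0.72, -0.09]]
(np.float64(0.0021), np.float64(-0.0007)) [-0.00748061  0.69743021  0.02485064]
```

drive_tool(
  series=[
    [[0.05, 0, 0.05], [0, -0.8, 0]],
    [[0.05, 0, 0.04], [0, -0.3, 0]],
  ],
)

```text
time: 24.05
eef_pos: [0.5757, 0.1264, 0.0613]
tcp_rot: [0.703, 0.088, -0.7, 0.089]
contact_force: [-1.0, 1.6, 7.5]
opening: 0.336
```

drive_tool(
  series=[
    [[0.06, 0, 0.04], [0, -0.2, 0]],
    [[0.06, 0, 0.03], [0, -0.2, 0]],
  ],
)

```text
time: 24.25
eef_pos: [0.5758, 0.1264, 0.0609]
tcp_rot: [0.703, 0.088, -0.7, 0.089]
contact_force: [-3.1, -0.3, 7.7]
opening: 0.328
```

```bash
python3 - <<'E'
from h import *
from plant import ctrl
goto([.5737,.126,.065],104.3,1)
print(stand(ctrl.get_state()["eef_pos"]),ctrl.get_state()["wrist_torque"])
S=snap("s30",375,205,30,f=13)
E
```

```text
t 24.25 pos [0.5758 0.1264 0.0609] q [ 0.04  0.28  1.9  -0.    0.95  1.37] open 0.328 F [-3.1 -0.3  7.7]
jaw yaw -75.67 d world [-0.0021 -0.0004  0.0041] rotvec deg [ 0.03 -0.25 -0.15] units tool [-0.082 -0.003  0.043]
[[-0.082, -0.003, 0.043], [0.03, -0.25, -0.15]]
(np.float64(0.002), np.float64(-0.0008)) [0.06935113 0.25012153 0.12152902]
```

View pics/s30.png

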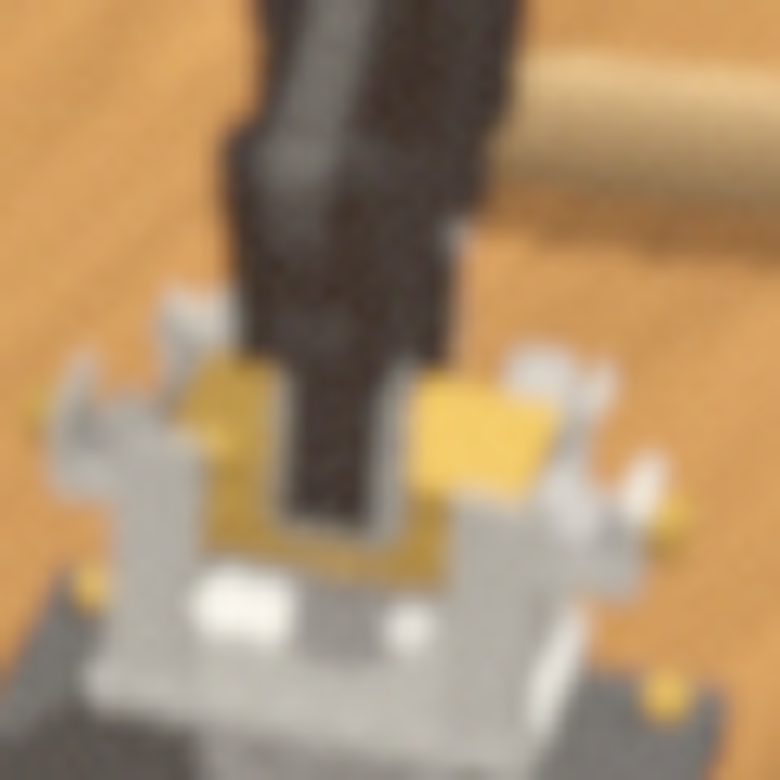

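drive_tool(
  series=[
    [[0.09, 0, 0.04], [0, -0.3, 0]],
    [[0.09, 0, 0.03], [0, 0, 0]],
  ],
)

```text
time: 24.5
eef_pos: [0.5759, 0.1262, 0.0576]
tcp_rot: [0.704, 0.087, -0.699, 0.089]
contact_force: [-3.2, 0.5, 8.5]
opening: 0.33
```

drive_tool(
  series=[
    [[0.09, 0, 0.04], [0, 0, 0]],
    [[0.09, 0, 0.03], [0, 0, 0]],
  ],
)

```text
time: 24.7
eef_pos: [0.576, 0.1263, 0.0539]
tcp_rot: [0.707, 0.088, -0.696, 0.089]
contact_force: [-2.3, 0.1, 9.3]
opening: 0.331
```

```bash
python3 - <<'E'
from h import *
from plant import ctrl
goto([.5737,.126,.065],104.3,1)
print(stand(ctrl.get_state()["eef_pos"]),ctrl.get_state()["wrist_torque"])
E
```

```text
t 24.7 pos [0.576  0.1263 0.0539] q [ 0.04  0.29  1.91 -0.    0.93  1.36] open 0.331 F [-2.3  0.1  9.3]
jaw yaw -75.66 d world [-0.0023 -0.0003  0.0111] rotvec deg [ 0.04 -0.83 -0.2 ] units tool [-0.223 -0.006  0.042]
[[-0.223, -0.006, 0.042], [0.04, -0.83, -0.2]]
(np.float64(0.0021), np.float64(-0.0009)) [ 0.02249193  0.5714135  -0.02833782]
```

drive_tool(
  series=[
    [[0.06, 0, 0.03], [0, -0.8, 0]],
    [[0.06, 0, 0.03], [0, 0, 0]],
  ],
)

```text
time: 24.9
eef_pos: [0.5759, 0.1262, 0.0529]
tcp_rot: [0.704, 0.087, -0.699, 0.089]
contact_force: [-2.7, 0.4, 10.1]
opening: 0.33
```

drive_tool(
  series=[
    [[0.07, 0, 0.03], [0, -0.2, 0]],
    [[0.06, 0, 0.02], [0, 0, 0]],
  ],
)

```text
time: 25.1
eef_pos: [0.5759, 0.1263, 0.0516]
tcp_rot: [0.704, 0.087, -0.699, 0.089]
contact_force: [-4.7, -0.6, 10.5]
opening: 0.327
```

```bash
python3 - <<'E'
from h import *
from plant import ctrl
goto([.5737,.126,.065],104.3,1)
print(stand(ctrl.get_state()["eef_pos"]),ctrl.get_state()["wrist_torque"])
S=snap("s31",375,205,30,f=13)
E
```

```text
t 25.1 pos [0.5759 0.1263 0.0516] q [ 0.04  0.29  1.91 -0.    0.93  1.37] open 0.327 F [-4.7 -0.6 10.5]
jaw yaw -75.64 d world [-0.0022 -0.0003  0.0134] rotvec deg [ 0.06 -0.4  -0.23] units tool [-0.268 -0.005  0.042]
[[-0.268, -0.005, 0.042], [0.06, -0.4, -0.23]]
(np.float64(0.002), np.float64(-0.0009)) [0.00755155 0.78081315 0.01461668]
```

View pics/s31.png

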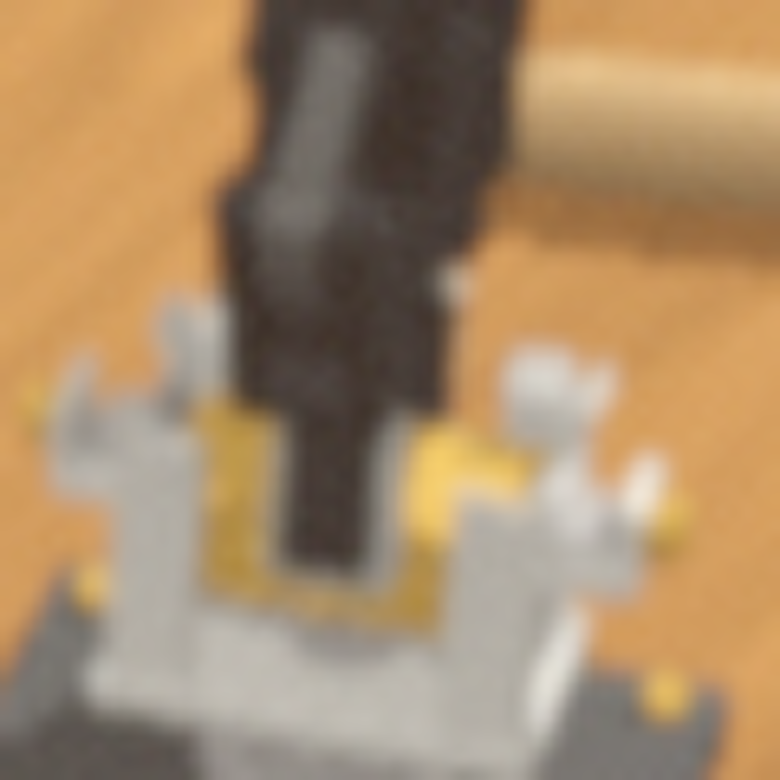

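Going down steadily at 10 to 12 N. Smaller steps follow, watching for the snap and then the hard stop.

drive_tool(
  series=[
    [[0.08, 0, 0.04], [0, -0.4, 0]],
    [[0.07, 0, 0.02], [0, 0, 0]],
  ],
)

```text
time: 25.35
eef_pos: [0.5758, 0.1263, 0.0491]
tcp_rot: [0.704, 0.087, -0.699, 0.09]
contact_force: [-0.4, 0.4, 3.2]
opening: 0.33
```

drive_tool(
  series=[
    [[0.07, 0, 0.03], [0, -0.2, 0]],
  ],
)

```text
time: 25.45
eef_pos: [0.5758, 0.1262, 0.0476]
tcp_rot: [0.704, 0.087, -0.699, 0.09]
contact_force: [0.1, 0.9, 6.2]
opening: 0.33
```

drive_tool(
  series=[
    [[0.07, 0, 0.03], [0, -0.2, 0]],
  ],
)

```text
time: 25.55
eef_pos: [0.5759, 0.1262, 0.047]
tcp_rot: [0.704, 0.087, -0.7, 0.09]
contact_force: [-4.9, 0.2, 16.6]
opening: 0.334
```

drive_tool(
  series=[
    [[0.02, 0, 0.0], [0, 0, 0]],
  ],
)

```text
time: 25.65
eef_pos: [0.5759, 0.1263, 0.0475]
tcp_rot: [0.703, 0.087, -0.7, 0.09]
contact_force: [-3.5, -1.0, 4.6]
opening: 0.33
```

```bash
python3 - <<'E'
from h import *
from plant import ctrl
goto([.5737,.126,.065],104.3,1)
print(stand(ctrl.get_state()["eef_pos"]),ctrl.get_state()["wrist_torque"])
S=snap("s32",375,205,30,f=13)
E
```

```text
t 25.65 pos [0.5759 0.1263 0.0475] q [ 0.05  0.3   1.91 -0.    0.93  1.37] open 0.33 F [-3.5 -1.   4.6]
jaw yaw -75.63 d world [-0.0022 -0.0003  0.0175] rotvec deg [ 0.07 -0.25 -0.27] units tool [-0.351 -0.004  0.043]
[[-0.351, -0.004, 0.043], [0.07, -0.25, -0.27]]
(np.float64(0.0021), np.float64(-0.0009)) [-0.15477179  0.79706003  0.0035433 ]
```

View pics/s32.png

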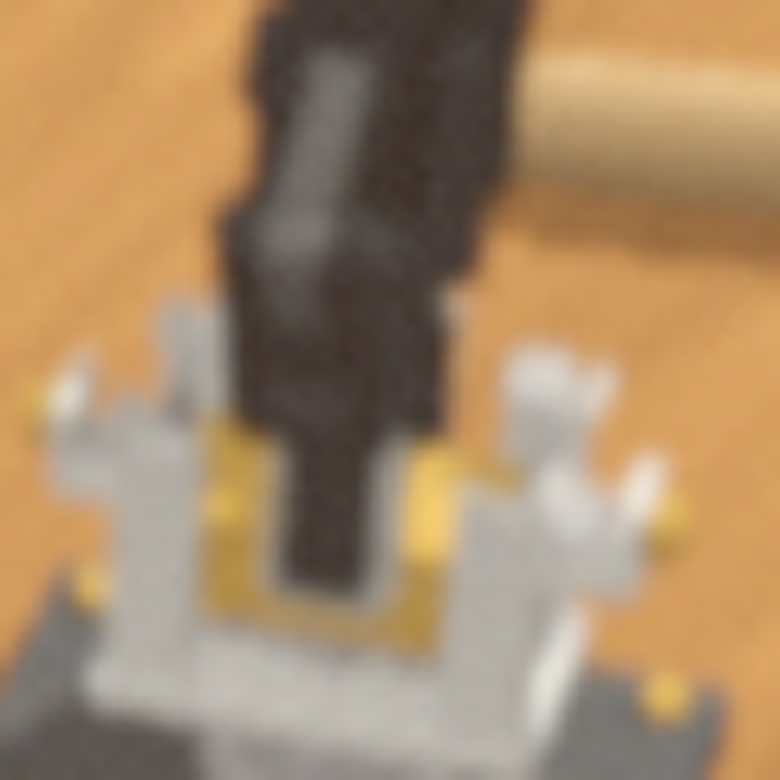

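drive_tool(
  series=[
    [[0.05, 0, 0.02], [0, -0.2, 0]],
    [[0, 0, 0], [0, 0, 0]],
    [[0, 0, 0], [0, 0, 0]],
  ],
  grip=-0.1,
)

```text
time: 26.0
eef_pos: [0.575, 0.1261, 0.0448]
tcp_rot: [0.702, 0.087, -0.701, 0.09]
contact_force: [0.1, 0.4, 0.3]
opening: 0.449
```

```bash
python3 - <<'E'
from h import *
from plant import ctrl
goto([.5737,.126,.065],104.3,1)
S=snap("s33",375,205,30,f=13)
E
```

```text
t 26.0 pos [0.575  0.1261 0.0448] q [ 0.05  0.31  1.91 -0.01  0.93  1.37] open 0.449 F [0.1 0.4 0.3]
jaw yaw -75.63 d world [-0.0013 -0.0001  0.0202] rotvec deg [ 0.07 -0.1  -0.27] units tool [-0.403 -0.003  0.024]
[[-0.403, -0.003, 0.024], [0.07, -0.1, -0.27]]
```

View pics/s33.png

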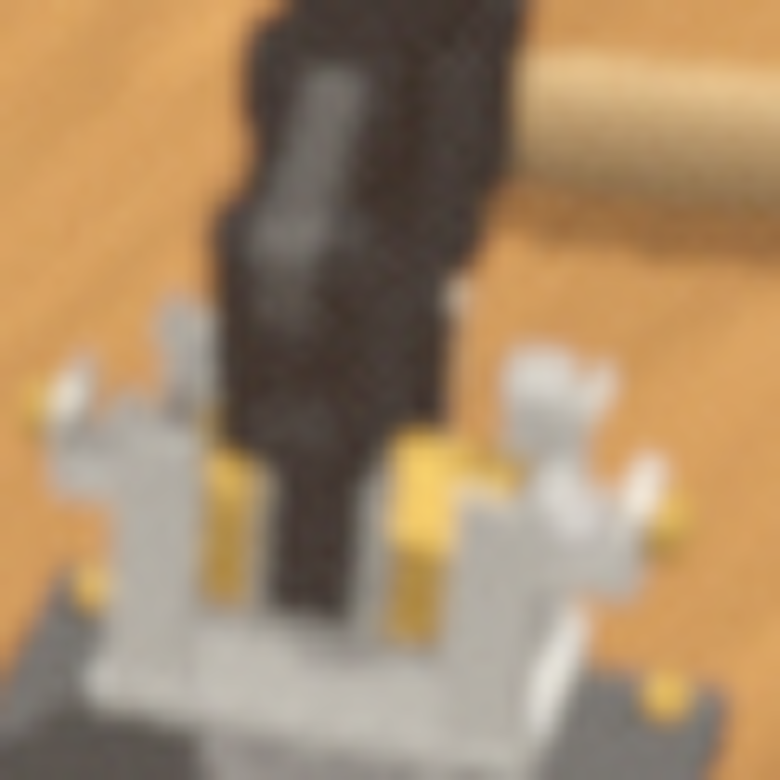

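Released and the blank looks level and held. I retreat straight up and check.

drive_tool(
  series=[
    [[-0.2, 0, 0.02], [0, 0, 0]],
    [[-0.4, 0, 0], [0, 0, 0]],
    [[-0.6, 0, 0], [0, 0, 0]],
    [[-0.8, 0, 0], [0, 0, 0]],
    [[-0.6, 0, 0], [0, 0, 0]],
  ],
)

```text
time: 26.55
eef_pos: [0.569, 0.126, 0.1734]
tcp_rot: [-0.697, -0.087, 0.706, -0.089]
contact_force: [0.9, -1.0, -0.1]
opening: 0.449
```

drive_tool(
  series=[
    [[-0.3, 0.5, 0.1], [0, 0, 0]],
    [[0, 0.8, 0.2], [0, 0, 0]],
    [[0, 0.8, 0.2], [0, 0, 0]],
    [[0, 0.5, 0.1], [0, 0, 0]],
    [[0, 0, 0], [0, 0, 0]],
  ],
)

```text
time: 27.05
eef_pos: [0.5769, -0.0106, 0.2023]
tcp_rot: [0.704, 0.087, -0.699, 0.092]
contact_force: [-0.8, 0.8, -0.3]
opening: 0.452
```

```bash
python3 - <<'E'
from h import *
from plant import ctrl
s=ctrl.get_state();print(s["time"],s["eef_pos"],s["contact_force"])
S=snap("s34",375,205,30,f=13)
T=snap("t34",264,225,28,"top",f=12)
im=S["img"][:,:,::-1]; cv2.imwrite("pics/full34.png",im); cv2.imwrite("pics/fullt34.png",T["img"][:,:,::-1])
E
```

```text
27.05 [ 0.57688483 -0.01055637  0.2023498 ] [-0.77564388  0.83849445 -0.25493007]
```

View pics/s34.png

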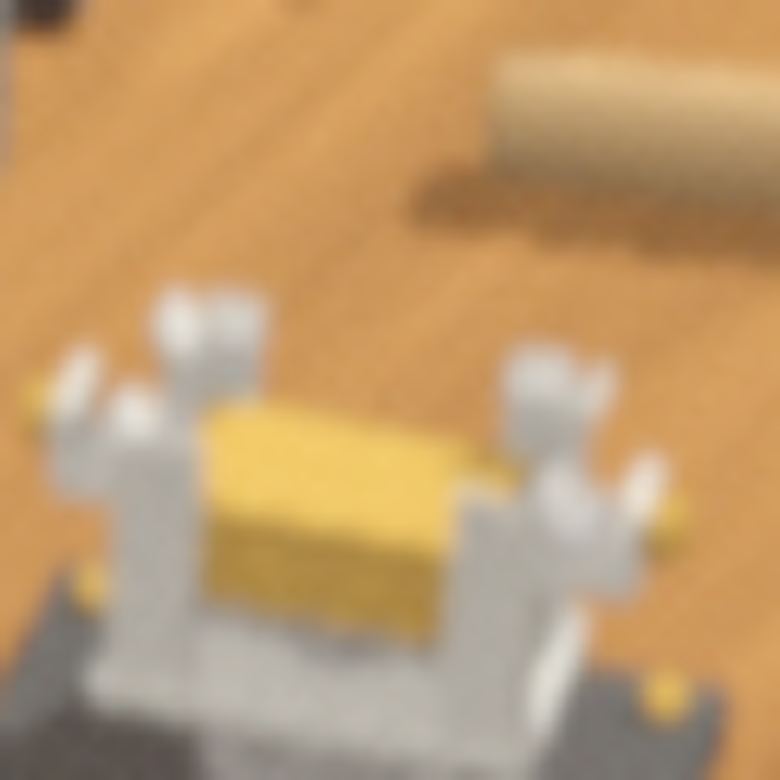

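View pics/t34.png

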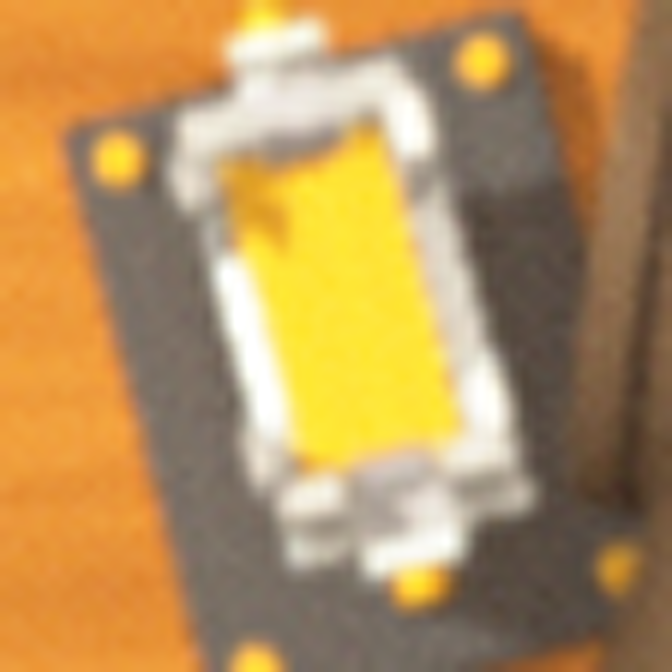

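View pics/full34.png

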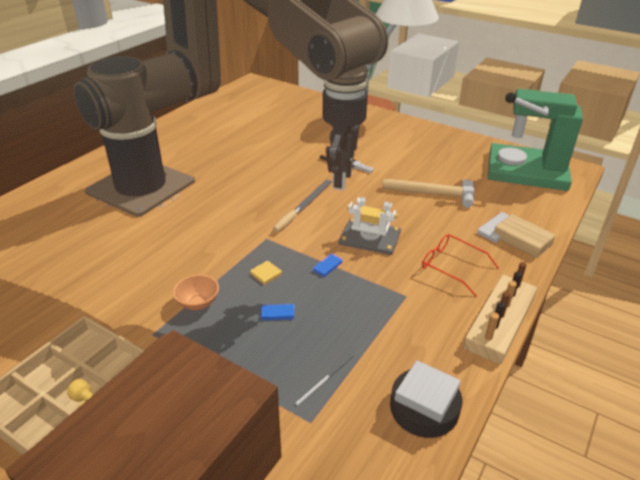

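The crop shows two blanks stacked and level. The top one's far edge is at (215,405) to (500,465), the same height as the first blank had when held. In the top view both catches overlap its ends, at (300,150) and (385,470).

```bash
python3 - <<'E'
from h import *
from plant import ctrl
S=load("s34"); g=lambda x,y:(x/13+345-.46,y/13+175-.46)
print([vp(S,g(*q),y) for q,y in(((212,516),-.0155),((442,556),-.0155),((212,596),-.0155),((435,642),-.0155),((215,405),.0145),((500,465),.0145))])
print(ctrl.sign_off())
E
```

```text
[(np.float64(-0.0189), np.float64(0.0694)), (np.float64(0.0195), np.float64(0.0701)), (np.float64(-0.0181), np.float64(0.0536)), (np.float64(0.0195), np.float64(0.0531)), (np.float64(-0.0264), np.float64(0.0704)), (np.float64(0.0221), np.float64(0.0691))]
the job is handed in; nothing more can be done
None
```

Both brass blanks are loaded in the magazine, one on the other, and held under both catches after I let go; the job is handed in. I pressed the first under the catches, released it and saw it hold before fetching the second. The clock stood at about 27 s at the last look.

**Last checks:**
- The final pictures put the top blank's upper face at 69–70 mm at both ends, where the first blank sat when it was held.
- Both catches overlap its ends, the force reading is about zero, and the other things look unmoved.
- The highest readings at the end of a move were about 17 N up on the tool, or about 19 N with the blank's weight. They came once with the first blank, which I then let go, re-centred and gripped again, and once at the second blank's hard stop. Force between readings was not seen.

**What disagreed or went wrong:**
- **Fingertip height:** the tips sat about 12 mm or more behind the reported TCP, though the text puts them 11 mm ahead of it. My first close passed above the blank without touching it, and the grasp TCP readings were slightly below zero.
- **Entering the mouth:** the second blank first caught on the rim of the posts, at about 10 N, and I re-aligned it.
- **Stack height in the picture:** the stack's visible lower edge measured about 53 mm where about 50 mm was expected. I put that down to part of the lower blank being hidden by the magazine body, but did not check it.

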